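Empty the saw chute into the hand pail

ROBOT

A 6-joint arm with a two-finger parallel gripper is mounted at the origin on the work surface. World frame = base frame: x ahead of the robot, y to its left, z up, the work surface at z = 0. Lengths are in m, angles in degrees, forces in N, time in s.
With the tool pointing down it reaches from about 0.4 to 0.825 m from the base axis. Payload 7 kg.
Tool frame: the origin (TCP) lies on the centre line of the jaws, within the pads' length; the fingertips stand 14 mm ahead of it and the grasp point (between the pads) lies 5 mm behind it; z points along the fingers, y is the line along which they close (so a half turn about z gives the same grasp; the last joint's range is limited). The gripper opens to 88 mm and grips with 3 to 60 N. Pads are 19 mm wide; open, the fingers measure 130 mm over their backs; the gripper's body (78 mm by 193 mm) begins 47 mm behind the grasp point.
Start: joints at [-59.754, 20.546, 0.682, 0, -70.136, -16.507], TCP at [0.16, -0.656, 0.241] pointing down, gripper open.
Joint ranges: [-176.03, 176.03], [-82.01, 121.73], [-58.28, 71.71], [-173.87, 95.51], [-174.79, -0.11], [-173.66, 173.66]. Speed limits (degrees/s): [136.94, 136.94, 172.46, 180, 180, 180].

INTERFACE

Orientations are given as [roll, pitch, yaw] about the fixed x, y, z axes, in that order (R = Rz(yaw) Ry(pitch) Rx(roll)).
In Python, from plant import r gives the robot as it stands.
- The arm moves only by the tool send_rows, never from a script. Its argument "steps" is a list of rows, each an object with "dp": the shift along the tool's x, y, z in mm, a list of three; "roll": the turn about the tool's z in rad; "jaw": the opening in per cent of the stroke, from 0 (shut) to 100 (fully open). In form: [{"dp": [tx, ty, tz], "roll": roll, "jaw": jaw}, ...]. A call has 1 to 5 rows; each row is the pose to reach, as a shift and turn from the pose commanded when the call began, along the tool's axes at that moment; what a row does not reach only later rows make up. A row lasts 1/8 s, in which the tool goes at most 62.5 mm and 10.7 degrees, less where a joint would pass 70% of its speed; a pose out of reach is approached as far as the arm can. A call with a gripper value outside its range is refused whole. The fingers move at their own pace and stop on an object; "newtons" is the grip in N (left out, the last holds). Time passes only in rows, so rows that repeat a pose let the fingers close. It gives the time, the measured TCP pose, the force, the opening and the grip force at its end, in the units of the state.
- r.get_state(): the state, without advancing time (a new reading comes with each control period).
- r.capture(name): name is "scene" or "side" or "wrist"; returns a dict with "image" (420x560x3 uint8, blue, green, red), "K" (3x3 intrinsics, pixels), "dist" ([k1, k2, p1, p2, k3] as OpenCV has them; the pictures are not rectified), "rvec" (rotation vector, rad) and "tvec" (3), from world to camera coordinates, as OpenCV has them. Camera axes: x right, y down, z forward; pixel columns grow to the right and rows downward; lengths in m; the calibration is good to about 2 mm. A picture is of the moment at which its call begins. There is no depth.
- r.close_job(): hands the job in; it is judged then, once.
The state is a dict: "time_s": time; "joints": joint angles; "qd": joint speeds; "joint_torque": joint torques, N m; "tcp_pos": TCP position; "eef_rot": TCP orientation; "contact_force": force on the tool from outside, world axes, zero at the start; "moment": the same for the moment, N m; "gripper_width": finger opening in m; "gripper_force": force on a finger pad.
Only numpy, scipy, OpenCV 4.12 (cv2) and the standard library are available. Lean on these libraries where they do the work, as an engineer would, in place of code of your own. Each camera call takes 0.05 s, during which the arm holds its last target. There are 200 camera calls.

TASK

Clear the saw's offcuts: draw the yellow shutter tab out until it lines up with the green clip, so that the offcuts slide down to the red lip gate; then take the pail by its orange handle, hold it under the lip and lift the gate's red cross bar with the pail's rim (never with the gripper), catching every offcut so that none falls on the bench. Set the pail back in the middle of its blue mat, square to it (either way round), and before you finish put every copper-coloured offcut lying on the bench into the pail too and push the shutter fully home. Leave the flange, the spray can and the hammer where they are.

Things in the scene. Friction and masses are not known exactly. Their poses are not given: they have to be found in the camera images.
- chute: fixed sloping chute on legs. Origin on the bench straight below the middle of the lip (outlet end); x points downhill, outwards from the lip, y across, z up. Floor falls 28 degrees along +x; channel 52 mm wide inside, walls 45 mm above its floor, slippery (friction 0.2), back to x = -270 mm, where it is 395 mm high. Legs and foot between x = -275 and -115 mm, within 55 mm of the middle.
- chute_lip (a point): middle of the chute floor's top edge at the lip, 215 mm above the bench (chute floor 5 mm thick). Below the chute the space from x = -100 mm to the lip is free, except for the shutter track's outer leg at chute x = -61, y = -209 mm. The shutter blade crosses the channel 80 mm up the slope from here.
- gate (a joint): lip gate travel, m: 0 shut, at most 0.034. A red plate across the lip, joined to a red cross bar below; slides square to the chute floor (up and a little outwards), 0.12 kg, falls shut when let go. From 0.022 on (bar 20 mm up) the offcuts pass under it and slide out at up to 1 m/s, landing up to 100 mm beyond the lip. At full travel the bar is 30 mm up and 16 mm outwards.
- gate_bar (a point): middle of the underside of the gate's level red cross bar (10 x 10 mm, 206 mm long along chute y). Shut: 145 mm above the bench, at chute x = -50 mm. The pail's two long side rims, passed under it, lift it. Joined to the gate plate by a thin arm on each side of the chute.
- shutter (a joint): shutter slide, m: 0 fully home (channel closed), grows as the tab is drawn out along chute -y, end stop 0.105; stays where left; friction about 1.5 N, a little more with offcuts resting on it. Fully home means within 6 mm of 0.
- shutter_grip (a point): grip point on the shutter's yellow upright tab, 18 mm below its top; tab 14 mm thick along chute y (the slide direction), 30 mm along chute x, free for 30 mm below this point. Home: chute x = -61, y = -90 mm, height 294 mm; the chute wall beside it has its outer face at chute y = -29 mm and is 290 to 305 mm high there.
- clip: green clip on the shutter track (fixed, seen only): the mark for the shutter's open position. Its y axis is parallel to the track and to chute y; the tab is lined up when shutter_grip has the same y in this frame, within 7 mm.
- mat: fixed flat blue mat 250 (x) x 196 (y) x 5 mm thick; origin at the centre of its underside. The pail starts on it and goes back there.
- pail: open steel hand pail, 210 mm long (x), 156 wide (y), rim 80 mm high, walls and floor 4 mm, about 0.3 kg. Origin at the centre of its underside. Orange handle bar across it (along y, 16 mm thick along x, 24 mm tall, 152 mm free between its posts), middle at x = +80 mm, 125 mm above the underside; the part towards -x is open above, for the chute. Handle posts: 164 mm over all in y.
- cut1: square tube offcut, 60 mm long with a 34 x 34 mm section, about 55 g; origin at its middle, x along its length; None if absent. Bare aluminium; starts in the chute, lengthwise, behind the shutter; cut3 may be absent.
- cut2: square tube offcut, 60 mm long with a 34 x 34 mm section, about 55 g; origin at its middle, x along its length; None if absent. Bare aluminium; starts in the chute, lengthwise, behind the shutter; cut3 may be absent.
- cut3: square tube offcut, 60 mm long with a 34 x 34 mm section, about 55 g; origin at its middle, x along its length; None if absent. Bare aluminium; starts in the chute, lengthwise, behind the shutter; cut3 may be absent.
- stray1: square tube offcut, 60 mm long with a 34 x 34 mm section, about 55 g; origin at its middle, x along its length; None if absent. Copper-coloured; starts lying on the bench; two to four of stray1 to stray4 are present.
- stray2: square tube offcut, 60 mm long with a 34 x 34 mm section, about 55 g; origin at its middle, x along its length; None if absent. Copper-coloured; starts lying on the bench; two to four of stray1 to stray4 are present.
- stray3: square tube offcut, 60 mm long with a 34 x 34 mm section, about 55 g; origin at its middle, x along its length; None if absent. Copper-coloured; starts lying on the bench; two to four of stray1 to stray4 are present.
- stray4: square tube offcut, 60 mm long with a 34 x 34 mm section, about 55 g; origin at its middle, x along its length; None if absent. Copper-coloured; starts lying on the bench; two to four of stray1 to stray4 are present.
- flange: bystander: steel pipe flange, 110 mm across, 45 mm high, lying flat; origin under its centre
- spray: bystander: spray can, 56 mm diameter, 150 mm tall; origin under its centre
- hammer: bystander: hammer lying on the bench, about 0.25 to 0.3 m long; origin near the middle of its underside

How it is judged:
By the outcome, as a careful person would: the job done as asked, in the order asked, and still so for the second after the job is handed in, with the robot touching nothing.
Of cut3, stray1, stray2, stray3, stray4 only 3 to 4 are there at a start; the rules pass over those that are not, and their reading is None.
At some moment in a run one of stray1, stray2, stray3, stray4 may be knocked a few centimetres aside while the robot is not near it.
It also fails if it takes over 208 s, if anything falls off the work surface, if the arm or the gripper's body presses on something with over 40 N, if the wrist force passes 120 N, or if a joint passes its speed limit or range.

## Working session

There is one attempt and no reset: what is moved stays moved. The work goes in short steps, Python scripts to look and compute and a tool call to move; the robot and the scene stay as the last step left them, time stands still between calls to the robot, and variables do not carry over. Pictures are saved under pics/ and viewed, at most 14 in all, crops included, and the job is handed in when it is done.

Besides the shell and the picture viewer there is one more tool, called as name(argument=value, ...) on one line, values as JSON. send_rows: Moves the arm, as the interface text tells. Its arguments: {"type":"object","properties":{"steps":{"type":"array","items":{"type":"object","properties":{"dp":{"type":"array","items":{"type":"number"}},"roll":{"type":"number"},"jaw":{"type":"number"}}}},"newtons":{"type":"number"}},"required":["steps"]}

```bash
mkdir -p pics; ls; python3 - <<'E'
from plant import r
import cv2
print(r.get_state())
for n in("scene","side","wrist"):
    c=r.capture(n);cv2.imwrite(f"pics/{n}0.png",c["image"]);print(n,c["K"],c["dist"],c["rvec"],c["tvec"])
E
```

```text
pics
{'time_s': 0.0, 'joints': array([-5.97531226e+01,  2.05899611e+01,  6.34032568e-01, -2.13441715e-02,
       -7.01361765e+01, -1.65077107e+01]), 'qd': array([ 0.06727011, -0.0057595 ,  0.03452279,  0.03815813,  0.03716882,
       -0.06784187]), 'joint_torque': array([ 7.42756620e-04, -5.82722390e+01,  2.93063951e+01,  6.99760839e+00,
        6.91613270e-03, -1.00749439e-04]), 'tcp_pos': array([ 0.16019305, -0.65523062,  0.23963743]), 'eef_rot': array([ 1.79905989e+02, -6.93587316e-03, -1.66268096e+02]), 'contact_force': array([ 0.41465811, -0.6875392 , -0.26837384]), 'moment': array([ 0.05488797,  0.01541501, -0.0175076 ]), 'gripper_force': 0.0, 'gripper_width': 0.08752118494029724}
scene [[466.89951018   0.         283.77470385]
 [  0.         466.89951018 207.30791151]
 [  0.           0.           1.        ]] [0.04349244 0.         0.         0.         0.        ] [ 1.4027614   2.23262022 -0.83887343] [ 0.23826225 -0.25660946  1.75030383]
side [[477.64590998   0.         278.73741812]
 [  0.         477.64590998 209.09558981]
 [  0.           0.           1.        ]] [0.03276692 0.         0.         0.         0.        ] [ 0.75974234 -2.52100217  1.18779847] [0.50192032 0.34652284 1.36753874]
wrist [[359.91849314   0.         277.66517843]
 [  0.         359.91849314 207.26376669]
 [  0.           0.           1.        ]] [-0.07167573  0.          0.          0.          0.        ] [-1.83334267 -2.3323903  -0.3077271 ] [ 0.67435657 -0.03328902  0.38974202]
```

View pics/scene0.png

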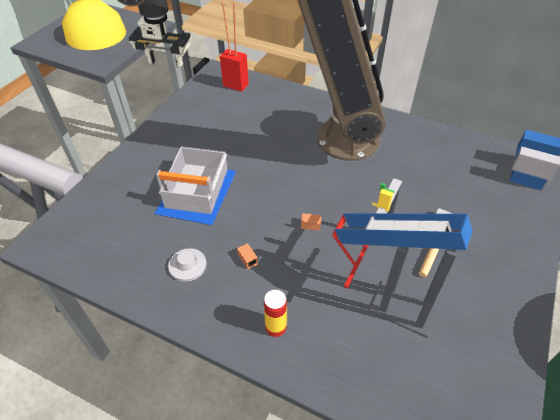

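View pics/side0.png

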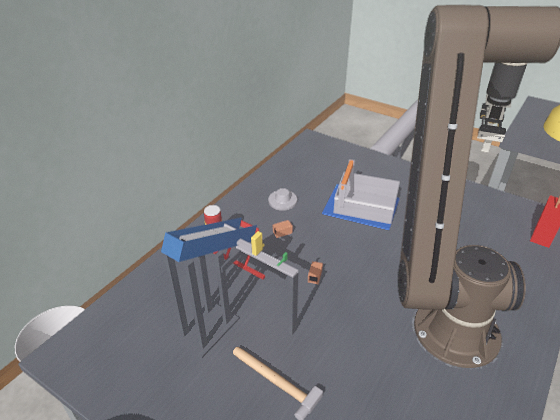

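The scene shows strays at about (312,221) and (248,257), the chute with its lip at (340,230), the pail at (195,178) and the yellow tab at (385,200). The side view shows the same two strays at (283,229) and (316,272), and the clip at (283,259).

```bash
cat > h.py <<'E'
import cv2,numpy as np
from plant import r
def px(c,P):
    return cv2.projectPoints(np.array(P,float).reshape(-1,3),c["rvec"],c["tvec"],c["K"],c["dist"])[0].reshape(-1,2)
def ray(c,uv):
    R=cv2.Rodrigues(np.array(c["rvec"],float))[0];t=np.array(c["tvec"],float).ravel()
    n=cv2.undistortPoints(np.array(uv,float).reshape(-1,1,2),c["K"],c["dist"]).reshape(-1,2)
    d=np.c_[n,np.ones(len(n))]@R
    return -R.T@t,d/np.linalg.norm(d,axis=1,keepdims=True)
def plane(c,uv,z):
    o,d=ray(c,uv);return o+d*((z-o[2])/d[:,2])[:,None]
def tri(c1,p1,c2,p2):
    o1,d1=ray(c1,[p1]);o2,d2=ray(c2,[p2]);A=np.c_[d1[0],-d2[0]]
    s=np.linalg.lstsq(A,o2-o1,rcond=None)[0]
    a=o1+d1[0]*s[0];b=o2+d2[0]*s[1];return (a+b)/2,np.linalg.norm(a-b)
def mask(im,h0,h1,s=110,v=50):
    H=cv2.cvtColor(im,cv2.COLOR_BGR2HSV);return cv2.inRange(H,(h0,s,v),(h1,255,255))
def blobs(m,amin=25):
    n,l,st,ce=cv2.connectedComponentsWithStats(m)
    return [(st[i][:5].tolist(),ce[i].round(1).tolist()) for i in range(1,n) if st[i][4]>=amin]
E
python3 - <<'E'
from h import *
import pickle
C={n:r.capture(n) for n in("scene","side")};pickle.dump(C,open("c0.pkl","wb"))
for n,c in C.items():
    im=c["image"]
    for k,a in dict(blue=(105,125),green=(50,75),yellow=(22,33),orange=(5,20),red=(0,4)).items():
        print(n,k,blobs(mask(im,*a)))
    m=mask(im,105,125);
s=C["scene"]["image"][170:300,290:490];cv2.imwrite("pics/a.png",cv2.resize(s,None,fx=4,fy=4,interpolation=cv2.INTER_CUBIC))
s=C["side"]["image"][195:315,150:340];cv2.imwrite("pics/b.png",cv2.resize(s,None,fx=4,fy=4,interpolation=cv2.INTER_CUBIC))
s=C["scene"]["image"][135:285,140:340];cv2.imwrite("pics/d.png",cv2.resize(s,None,fx=4,fy=4,interpolation=cv2.INTER_CUBIC))
E
```

```text
scene blue [([516, 130, 44, 26, 695], [539.7, 142.4]), ([155, 170, 81, 55, 929], [199.8, 205.4]), ([510, 171, 37, 19, 382], [527.1, 180.0]), ([335, 213, 138, 37, 3205], [408.2, 231.6])]
scene green [([380, 183, 14, 9, 34], [384.3, 187.1])]
scene yellow [([62, 0, 64, 50, 2552], [92.0, 25.2]), ([372, 189, 21, 23, 256], [384.1, 199.6]), ([264, 312, 23, 20, 291], [275.7, 322.4])]
scene orange [([167, 0, 5, 10, 39], [169.1, 4.4]), ([222, 1, 8, 42, 89], [225.3, 21.4]), ([233, 1, 4, 55, 100], [234.2, 25.8]), ([243, 0, 62, 48, 2408], [274.3, 21.4]), ([179, 2, 22, 14, 177], [188.2, 8.4]), ([125, 5, 14, 7, 63], [132.5, 7.9]), ([254, 53, 51, 30, 964], [281.8, 67.4]), ([38, 64, 18, 13, 125], [45.3, 69.0]), ([0, 73, 32, 33, 477], [13.8, 88.5]), ([159, 171, 49, 14, 392], [182.6, 177.6]), ([301, 214, 20, 16, 287], [310.5, 221.4]), ([237, 244, 21, 25, 287], [246.8, 255.3]), ([267, 325, 20, 8, 30], [277.4, 330.0])]
scene red [([220, 49, 29, 42, 968], [234.0, 69.7]), ([336, 216, 10, 12, 58], [340.8, 222.6]), ([333, 231, 35, 57, 309], [350.6, 260.0]), ([264, 301, 23, 17, 180], [275.0, 310.7]), ([266, 328, 20, 9, 68], [275.4, 333.1])]
side blue [([322, 184, 69, 46, 466], [350.2, 214.3]), ([161, 218, 95, 44, 1817], [202.2, 240.9])]
side green [([278, 253, 9, 12, 32], [283.2, 258.1])]
side yellow [([544, 105, 16, 36, 382], [553.3, 123.6]), ([251, 232, 13, 23, 211], [256.6, 242.9])]
side orange [([342, 161, 11, 23, 110], [347.3, 172.2]), ([0, 359, 22, 31, 286], [8.9, 373.8])]
side red [([531, 195, 29, 53, 887], [547.3, 223.1]), ([204, 213, 17, 10, 99], [211.8, 218.1]), ([241, 221, 9, 6, 34], [244.2, 223.9]), ([234, 255, 31, 24, 151], [249.6, 268.1])]
```

View pics/a.png

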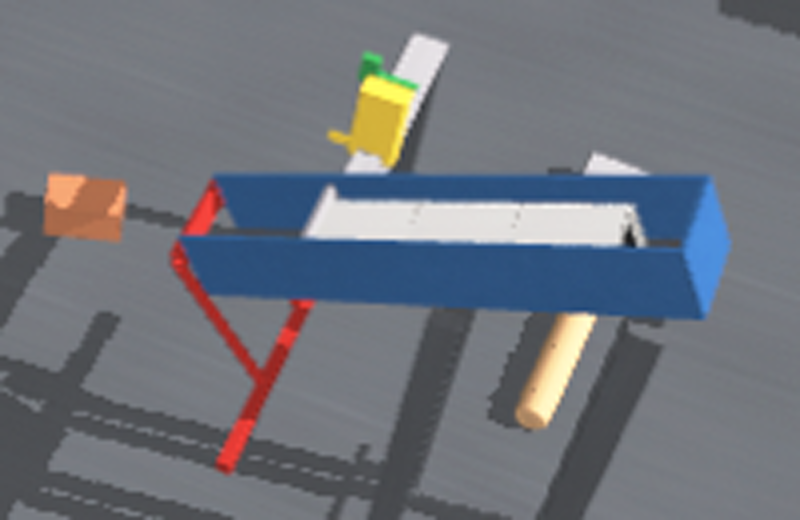

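View pics/b.png

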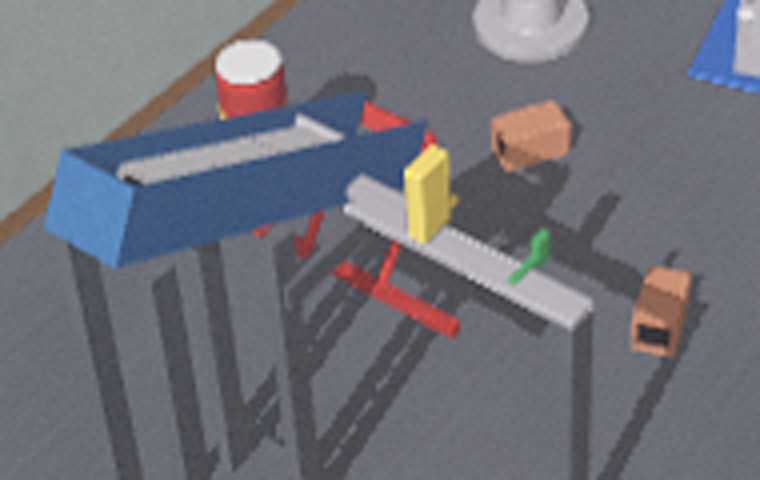

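View pics/d.png

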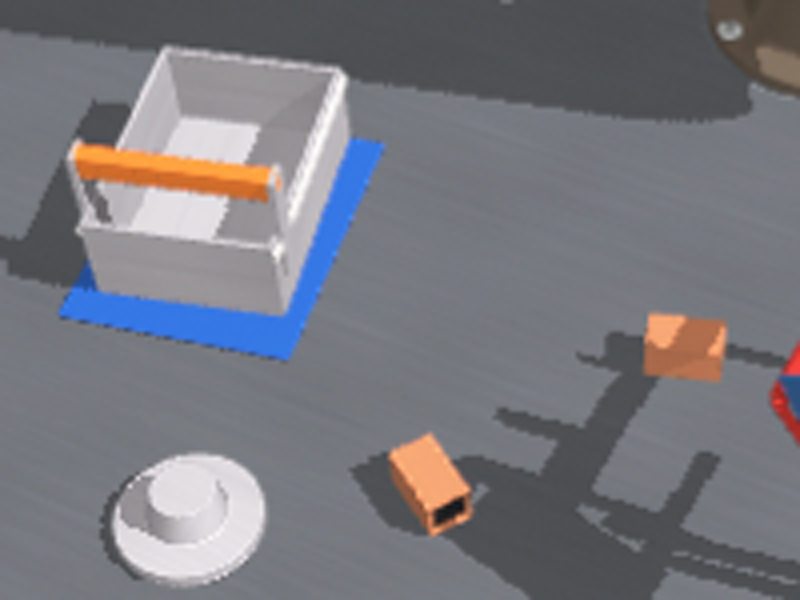

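The crops show: chute lip wall tops, scene crop a (215,175) and (183,237), side crop b (425,123) and (365,93); red bar ends at a(225,468) and b(458,328). There are three grey cuts behind the shutter (seams at a(415,215) and (515,215)). The handle is on the far side of the pail; mat corners at d(385,143), (290,358), (62,315).

```bash
python3 - <<'E'
from h import *
import pickle
np.set_printoptions(precision=4,suppress=True)
C=pickle.load(open("c0.pkl","rb"));S,D=C["scene"],C["side"]
f=lambda x,y,ox,oy:((x+.5)/4-.5+ox,(y+.5)/4-.5+oy)
A=lambda x,y:f(x,y,290,170);B=lambda x,y:f(x,y,150,195);Q=lambda x,y:f(x,y,140,135)
for n,a,b in [("lip -y",(215,174),(427,122)),("lip +y",(181,237),(364,91)),("back -y",(710,176),(133,184)),("back +y",(687,250),(66,150))]:
    print(n,*tri(S,A(*a),D,B(*b)))
print("bar +y end z.15",plane(S,[A(225,466)],.15),"bar -y end",plane(D,[B(458,328)],.15))
print("tab",*tri(S,(384.1,199.6),D,(256.6,242.9)),"green",*tri(S,(384.3,187.1),D,(283.2,258.1)))
print("mat",plane(S,[Q(385,143),Q(290,359),Q(60,316)],.005))
print("rim",plane(S,[Q(165,47),Q(346,69),Q(77,230),Q(281,246)],.085))
print("handle",plane(S,[Q(76,150),Q(280,178)],.140), plane(S,[(182.6,177.6)],.132),tri(S,(182.6,177.6),D,(347.3,172.2)))
for h in (5,0):
  for s,c in C.items():
    pass
# strays: top faces/whole outline
for nm,c in C.items():
    m=mask(c["image"],4,20,80,40)
    for ctr in ([(310,221),(247,255)] if nm=="scene" else [(283,229),(316,272)]):
        w=np.zeros_like(m);cv2.rectangle(w,(ctr[0]-16,ctr[1]-16),(ctr[0]+16,ctr[1]+16),255,-1)
        k=max(cv2.findContours(m&w,cv2.RETR_EXTERNAL,cv2.CHAIN_APPROX_NONE)[0],key=cv2.contourArea)
        M=cv2.moments(k);print(nm,ctr,M["m10"]/M["m00"],M["m01"]/M["m00"],plane(c,[(M["m10"]/M["m00"],M["m01"]/M["m00"])],.02),cv2.approxPolyDP(k,2,True).reshape(-1,2).tolist())
# stray top faces from crops
print("s1 top",plane(S,[Q(651,314),Q(727,320),Q(722,352),Q(645,347)],.034))
print("s2 top",plane(S,[Q(430,434),Q(390,450),Q(428,508),Q(470,487)],.034))
E
```

```text
lip -y [0.5622 0.173  0.2548] 0.0018302576706349053
lip +y [0.6188 0.172  0.2556] 0.0031073479097100125
back -y [0.571  0.4375 0.3981] 0.0036486990631552432
back +y [0.6242 0.4368 0.3966] 0.004634780794715252
bar +y end z.15 [[0.6946 0.2412 0.15  ]] bar -y end [[0.4902 0.2413 0.15  ]]
tab [0.501  0.255  0.2835] 0.0013885583128492652 green [0.4296 0.2378 0.2531] 0.0011230515553588046
mat [[ 0.3322 -0.2902  0.005 ]
 [ 0.5762 -0.2374  0.005 ]
 [ 0.6178 -0.4266  0.005 ]]
rim [[ 0.3805 -0.4702  0.085 ]
 [ 0.3375 -0.3176  0.085 ]
 [ 0.5887 -0.4115  0.085 ]
 [ 0.5345 -0.2601  0.085 ]]
handle [[ 0.5574 -0.4213  0.14  ]
 [ 0.5154 -0.265   0.14  ]] [[ 0.5393 -0.3478  0.132 ]] (array([ 0.5386, -0.3498,  0.135 ]), np.float64(0.007077267222333854))
scene (310, 221) 310.5194235588972 221.421679197995 [[0.4424 0.0418 0.02  ]] [[302, 214], [301, 228], [319, 229], [320, 215]]
scene (247, 255) 247.30537280701753 255.7434210526316 [[ 0.6429 -0.0736  0.02  ]] [[245, 244], [237, 250], [249, 268], [257, 264], [257, 257]]
side (283, 229) 282.11541381928623 228.4479878511769 [[ 0.6392 -0.0755  0.02  ]] [[287, 220], [273, 225], [276, 237], [291, 232], [292, 226]]
side (316, 272) 314.6122605363984 272.30191570881226 [[0.4382 0.0421 0.02  ]] [[312, 262], [308, 281], [317, 283], [322, 264]]
s1 top [[0.4334 0.0094 0.034 ]
 [0.4132 0.0655 0.034 ]
 [0.4447 0.0745 0.034 ]
 [0.4659 0.0189 0.034 ]]
s2 top [[ 0.6114 -0.0906  0.034 ]
 [ 0.637  -0.1101  0.034 ]
 [ 0.6701 -0.06    0.034 ]
 [ 0.6408 -0.0413  0.034 ]]
```

```bash
cat > plan.py <<'E'
import numpy as np
from plant import r
def plan(*w,start=None):
    """w: (x,y,z,yaw) world waypoints; prints dp mm, roll rad for each, tool down"""
    s=r.get_state();p=np.array(s["tcp_pos"]);yw=s["eef_rot"][2]
    if start is not None:p,yw=np.array(start[:3]),start[3]
    print("at",p.round(4),s["eef_rot"].round(2),"F",np.round(s["contact_force"],1),"grip",round(s["gripper_width"],4),"t",round(s["time_s"],2))
    for x in w:
        a=np.radians(yw);T=np.array([[np.cos(a),np.sin(a),0],[np.sin(a),-np.cos(a),0],[0,0,-1]])
        d=T@(np.array(x[:3])-p)*1000
        rl=-((x[3]-yw+180)%360-180)
        print("  dp",d.round(1).tolist(),"roll",round(np.radians(rl),3),"rows",round(max(np.linalg.norm(d)/62.5,abs(rl)/10.7),1))
        p,yw=np.array(x[:3]),x[3]
E
python3 -c "
from plan import *
plan((.40,-.45,.37,-140),(.47,-.2,.37,-120),(.49,.05,.37,-100),(.502,.2546,.37,-91),(.502,.2546,.295,-91))"
```

```text
at [ 0.1602 -0.6555  0.2401] [ 1.7996e+02 -1.0000e-02 -1.6626e+02] F [ 0.2  0.3 -0.4] grip 0.0879 t 0.25
  dp [-281.7, 142.7, -129.9] roll -0.458 rows 5.5
  dp [-214.3, 146.5, 0.0] roll -0.349 rows 4.2
  dp [-226.5, 107.7, 0.0] roll -0.349 rows 4.0
  dp [-203.6, 23.7, 0.0] roll -0.157 rows 3.3
  dp [0.0, 0.0, 75.0] roll 0.0 rows 1.2
```

send_rows(steps=[{"dp": [-40,20,-60],"roll": -0.1,"jaw": 40},{"dp": [-260,130,-130],"roll": -0.45,"jaw": 40},{"dp": [-260,130,-130],"roll": -0.45,"jaw": 40},{"dp": [-260,130,-130],"roll": -0.45,"jaw": 40},{"dp": [-260,130,-130],"roll": -0.45,"jaw": 40}])

```text
time_s: 0.88
tcp_pos: [0.3718, -0.4758, 0.3666]
eef_rot: [-180.0, 0.0, -140.5]
contact_force: [1.0, -0.4, 0.5]
gripper_width: 0.0434
gripper_force: 0.0
```

```bash
python3 -c "
from plan import *
plan((.47,-.2,.37,-120),(.49,.05,.37,-100),(.502,.2546,.37,-91),(.502,.2546,.295,-91))"
```

```text
at [ 0.3718 -0.4758  0.3666] [-1.7998e+02  1.0000e-02 -1.4048e+02] F [ 1.  -0.4  0.5] grip 0.0434 t 0.88
  dp [-251.3, 150.2, -3.4] roll -0.357 rows 4.7
  dp [-226.5, 107.7, 0.0] roll -0.349 rows 4.0
  dp [-203.6, 23.7, 0.0] roll -0.157 rows 3.3
  dp [0.0, 0.0, 75.0] roll 0.0 rows 1.2
```

send_rows(steps=[{"dp": [-251,150,-4],"roll": -0.357,"jaw": 40},{"dp": [-251,150,-4],"roll": -0.357,"jaw": 40},{"dp": [-251,150,-4],"roll": -0.357,"jaw": 40},{"dp": [-251,150,-4],"roll": -0.357,"jaw": 40},{"dp": [-251,150,-4],"roll": -0.357,"jaw": 40}])

```text
time_s: 1.5
tcp_pos: [0.4691, -0.1994, 0.3702]
eef_rot: [-180.0, 0.0, -119.9]
contact_force: [-0.2, 0.6, 0.3]
gripper_width: 0.035
gripper_force: 0.0
```

send_rows(steps=[{"dp": [-227,108,0],"roll": -0.349,"jaw": 40},{"dp": [-227,108,0],"roll": -0.349,"jaw": 40},{"dp": [-227,108,0],"roll": -0.349,"jaw": 40},{"dp": [-227,108,0],"roll": -0.349,"jaw": 40},{"dp": [-227,108,0],"roll": -0.349,"jaw": 40}])

```text
time_s: 2.12
tcp_pos: [0.4888, 0.0524, 0.3695]
eef_rot: [180.0, 0.0, -99.7]
contact_force: [0.3, -0.3, 0.3]
gripper_width: 0.0349
gripper_force: 0.0
```

send_rows(steps=[{"dp": [-60,7,0],"roll": -0.05,"jaw": 40},{"dp": [-120,14,0],"roll": -0.1,"jaw": 40},{"dp": [-170,20,0],"roll": -0.157,"jaw": 40},{"dp": [-170,20,0],"roll": -0.157,"jaw": 40},{"dp": [-170,20,0],"roll": -0.157,"jaw": 40}])

```text
time_s: 2.75
tcp_pos: [0.4988, 0.219, 0.3697]
eef_rot: [180.0, -0.0, -91.0]
contact_force: [-1.0, 0.2, 0.4]
gripper_width: 0.0347
gripper_force: 0.0
```

```bash
python3 - <<'E'
from plan import *
from h import *
plan((.502,.2546,.37,-91),(.502,.2546,.295,-91))
c=r.capture("wrist");cv2.imwrite("pics/w1.png",c["image"])
g=(.4296,.2378,.2531)
print("tab",px(c,(.502,.2546,.312)),"clip",px(c,g))
for k,a in dict(green=(50,75),yellow=(22,33)).items(): print(k,blobs(mask(c["image"],*a)))
E
```

```text
at [0.4988 0.219  0.3697] [ 1.7998e+02 -3.0000e-02 -9.1050e+01] F [-1.   0.2  0.4] grip 0.0347 t 2.75
  dp [-35.6, -2.6, -0.3] roll -0.001 rows 0.6
  dp [0.0, 0.0, 75.0] roll 0.0 rows 1.2
tab [[274.12580559 287.17894262]] clip [[368.82414215 229.00431791]]
green [([361, 210, 16, 27, 334], [367.4, 222.8])]
yellow [([13, 50, 54, 51, 1733], [42.6, 78.1]), ([263, 217, 23, 57, 837], [274.0, 252.6]), ([182, 260, 10, 60, 281], [185.4, 290.6]), ([365, 263, 9, 57, 263], [370.1, 291.8]), ([264, 305, 21, 4, 80], [273.8, 306.5]), ([120, 329, 396, 18, 3623], [342.5, 339.3])]
```

View pics/w1.png

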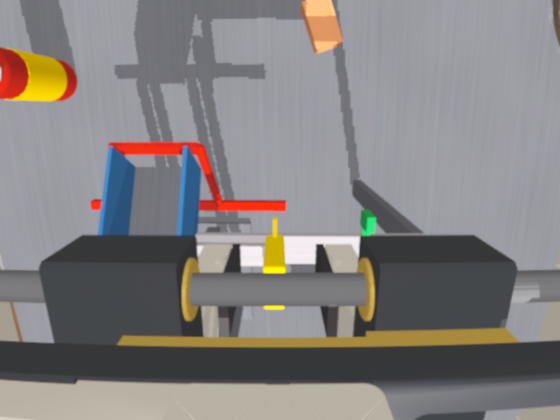

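The wrist view shows the tab centred between the jaws (274,250), with the green clip at (367,222).

send_rows(steps=[{"dp": [-36,-2,0],"roll": 0,"jaw": 40},{"dp": [-36,-2,40],"roll": 0,"jaw": 40},{"dp": [-36,-2,75],"roll": 0,"jaw": 40},{"dp": [-36,-2,75],"roll": 0,"jaw": 40},{"dp": [-36,-2,75],"roll": 0,"jaw": 40}])

```text
time_s: 3.42
tcp_pos: [0.5023, 0.255, 0.2968]
eef_rot: [-179.9, 0.1, -91.1]
contact_force: [-0.0, 0.8, 0.7]
gripper_width: 0.0349
gripper_force: 0.0
```

send_rows(steps=[{"dp": [0,0,0],"roll": 0,"jaw": 0},{"dp": [0,0,0],"roll": 0,"jaw": 0},{"dp": [0,0,0],"roll": 0,"jaw": 0},{"dp": [0,0,0],"roll": 0,"jaw": 0},{"dp": [0,0,0],"roll": 0,"jaw": 0}], newtons=20)

```text
time_s: 4.05
tcp_pos: [0.5016, 0.2557, 0.2956]
eef_rot: [-179.9, 0.0, -91.0]
contact_force: [-1.1, -0.1, 5.5]
gripper_width: 0.0138
gripper_force: 20.0
```

```bash
python3 - <<'E'
from plan import *
from h import *
import pickle
C=pickle.load(open("c0.pkl","rb"));plan()
w=r.capture("wrist");D=C["side"];S=C["scene"]
b=blobs(mask(w["image"],50,75));print(b)
if b:
  u=b[0][1]
  print("w-side",tri(w,u,D,(283.2,258.1)),"w-scene",tri(w,u,S,(384.3,187.1)),"side up",tri(w,u,D,(284.8,255)))
for z in (.25,.26,.27,.28): print(z,plane(w,[u],z),plane(D,[(283.2,258.1),(285,254.5)],z).round(4).tolist(),plane(S,[(384.3,187.1)],z))
E
```

```text
at [0.5016 0.2557 0.2956] [-1.7995e+02  3.0000e-02 -9.1020e+01] F [-1.1 -0.1  5.5] grip 0.0138 t 4.05
[([396, 181, 28, 56, 997], [407.7, 204.5])]
w-side (array([0.43058136, 0.23609215, 0.25152814]), np.float64(0.0006458286323514029)) w-scene (array([0.43019267, 0.23725818, 0.25207974]), np.float64(0.002579738693059268)) side up (array([0.43115978, 0.23248985, 0.25893575]), np.float64(0.006029659877157305))
0.25 [[0.43027303 0.23669669 0.25      ]] [[0.4312, 0.2346, 0.25], [0.4345, 0.2209, 0.25]] [[0.42697657 0.23785627 0.25      ]]
0.26 [[0.43399093 0.23402272 0.26      ]] [[0.4258, 0.2429, 0.26], [0.429, 0.2294, 0.26]] [[0.43683284 0.23933672 0.26      ]]
0.27 [[0.43770883 0.23134875 0.27      ]] [[0.4203, 0.2511, 0.27], [0.4236, 0.2378, 0.27]] [[0.4466891  0.24081716 0.27      ]]
0.28 [[0.44142674 0.22867477 0.28      ]] [[0.4149, 0.2594, 0.28], [0.4181, 0.2462, 0.28]] [[0.45654537 0.24229761 0.28      ]]
```

send_rows(steps=[{"dp": [0,15,0],"roll": 0,"jaw": 0},{"dp": [0,35,0],"roll": 0,"jaw": 0},{"dp": [0,55,0],"roll": 0,"jaw": 0},{"dp": [0,71,0],"roll": 0,"jaw": 0},{"dp": [0,71,0],"roll": 0,"jaw": 0}])

```text
time_s: 4.72
tcp_pos: [0.4292, 0.2575, 0.2956]
eef_rot: [-180.0, 0.1, -91.0]
contact_force: [-1.9, 2.3, 7.2]
gripper_width: 0.0138
gripper_force: 20.0
```

send_rows(steps=[{"dp": [0,0,0],"roll": 0,"jaw": 0},{"dp": [0,0,0],"roll": 0,"jaw": 0},{"dp": [0,0,0],"roll": 0,"jaw": 0}])

```text
time_s: 5.1
tcp_pos: [0.4303, 0.2575, 0.2956]
eef_rot: [-180.0, 0.1, -91.0]
contact_force: [-2.3, 2.5, 8.6]
gripper_width: 0.0142
gripper_force: 20.0
```

```bash
python3 - <<'E'
from plan import *
from h import *
plan()
w=r.capture("wrist");cv2.imwrite("pics/w2.png",w["image"])
u=blobs(mask(w["image"],50,75));print(u)
if u: print(plane(w,[u[0][1]],.2515))
print(px(w,(.4305,.236,.2515)))
E
```

```text
at [0.4303 0.2575 0.2956] [-1.7996e+02  7.0000e-02 -9.0990e+01] F [-2.3  2.5  8.6] grip 0.0142 t 5.1
[([271, 181, 11, 34, 337], [275.9, 196.5])]
[[0.43122048 0.23234961 0.2515    ]]
[[277.36923929 203.06640532]]
```

View pics/w2.png

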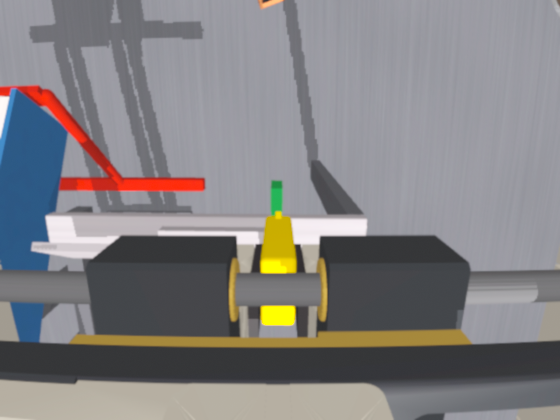

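The tab (278) is in line with the clip (276), so I release it and go to the pail.

```bash
python3 - <<'E'
from plan import *
from h import *
plan((.4303,.2575,.37,-91),(.49,.02,.33,-85),(.53,-.20,.27,-76),(.538,-.345,.23,-74.4),(.538,-.345,.125,-74.4))
c=r.capture("scene");print("spray base",plane(c,[(275.5,333)],0.),"top",plane(c,[(275,298)],.15),"flange",plane(c,[(187,266)],.01))
E
```

```text
at [0.4303 0.2575 0.2956] [-1.7996e+02  7.0000e-02 -9.1000e+01] F [-1.6  2.6  7.8] grip 0.0138 t 5.15
  dp [-0.0, 0.0, -74.4] roll 0.0 rows 1.2
  dp [236.4, -63.8, 40.0] roll -0.105 rows 4.0
  dp [222.6, -20.7, 60.0] roll -0.157 rows 3.7
  dp [142.6, 27.3, 40.0] roll -0.028 rows 2.4
  dp [0.0, 0.0, 105.0] roll -0.0 rows 1.7
spray base [[0.81649185 0.105025   0.        ]] top [[0.80050608 0.09817097 0.15      ]] flange [[ 0.74479195 -0.21848616  0.01      ]]
```

send_rows(steps=[{"dp": [0,0,0],"roll": 0,"jaw": 40},{"dp": [0,0,0],"roll": 0,"jaw": 40},{"dp": [0,0,0],"roll": 0,"jaw": 40},{"dp": [0,0,-40],"roll": 0,"jaw": 40},{"dp": [0,0,-74],"roll": 0,"jaw": 40}])

```text
time_s: 5.82
tcp_pos: [0.4303, 0.2566, 0.3696]
eef_rot: [180.0, -0.1, -91.0]
contact_force: [0.2, -0.4, -0.2]
gripper_width: 0.0355
gripper_force: 0.0
```

send_rows(steps=[{"dp": [236,-64,40],"roll": -0.105,"jaw": 60},{"dp": [236,-64,40],"roll": -0.105,"jaw": 60},{"dp": [236,-64,40],"roll": -0.105,"jaw": 60},{"dp": [236,-64,40],"roll": -0.105,"jaw": 60},{"dp": [236,-64,40],"roll": -0.105,"jaw": 60}])

```text
time_s: 6.45
tcp_pos: [0.4898, 0.0161, 0.3276]
eef_rot: [179.9, -0.1, -85.3]
contact_force: [-0.4, -0.1, 0.8]
gripper_width: 0.0525
gripper_force: 0.0
```

send_rows(steps=[{"dp": [223,-21,60],"roll": -0.157,"jaw": 60},{"dp": [223,-21,60],"roll": -0.157,"jaw": 60},{"dp": [223,-21,60],"roll": -0.157,"jaw": 60},{"dp": [223,-21,60],"roll": -0.157,"jaw": 60},{"dp": [223,-21,60],"roll": -0.157,"jaw": 60}])

```text
time_s: 7.08
tcp_pos: [0.53, -0.2024, 0.2668]
eef_rot: [179.8, 0.1, -76.2]
contact_force: [0.9, 0.8, 0.0]
gripper_width: 0.0525
gripper_force: 0.0
```

send_rows(steps=[{"dp": [50,10,20],"roll": -0.028,"jaw": 60},{"dp": [80,16,25],"roll": -0.028,"jaw": 60},{"dp": [80,16,25],"roll": -0.028,"jaw": 60},{"dp": [80,16,25],"roll": -0.028,"jaw": 60}])

```text
time_s: 7.58
tcp_pos: [0.5345, -0.281, 0.2441]
eef_rot: [-180.0, 0.0, -74.4]
contact_force: [-0.2, -0.1, 0.3]
gripper_width: 0.0525
gripper_force: 0.0
```

```bash
python3 - <<'E'
from plan import *
from h import *
plan((.538,-.345,.23,-74.4),(.538,-.345,.125,-74.4))
c=r.capture("wrist");cv2.imwrite("pics/w3.png",c["image"])
print(px(c,[(.538,-.345,.142)]));b=blobs(mask(c["image"],5,20),100);print(b)
s=r.capture("scene");cv2.imwrite("pics/s3.png",cv2.resize(s["image"][170:300,290:490],None,fx=4,fy=4))
E
```

```text
at [ 0.5345 -0.281   0.2441] [-179.98    0.    -74.38] F [-0.2 -0.1  0.3] grip 0.0525 t 7.58
  dp [62.6, 13.9, 14.1] roll 0.0 rows 1.0
  dp [0.0, 0.0, 105.0] roll -0.0 rows 1.7
[[298.90030404 122.21643189]]
[([286, 0, 27, 230, 5471], [298.3, 111.8]), ([212, 347, 131, 1, 131], [277.0, 347.0])]
```

View pics/w3.png

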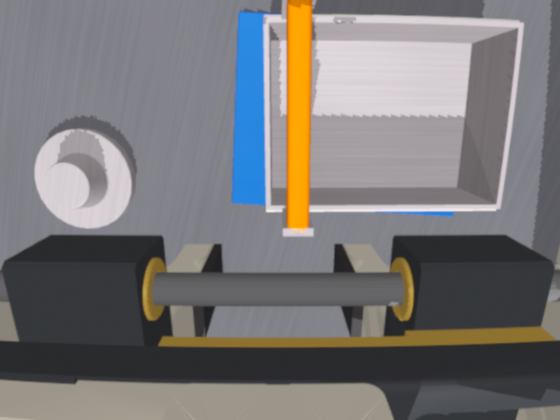

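View pics/s3.png

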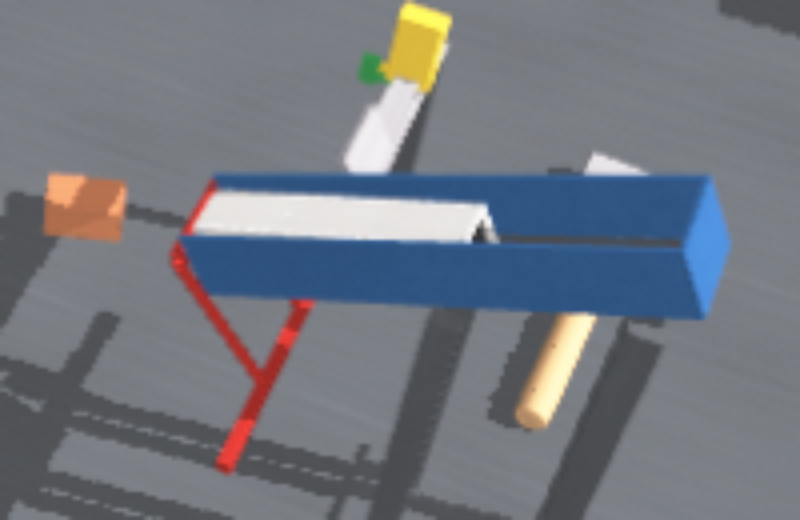

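The offcuts now rest against the gate. The handle at column 298 is vertical in the wrist image and sits where predicted.

send_rows(steps=[{"dp": [40,9,10],"roll": 0,"jaw": 60},{"dp": [63,14,30],"roll": 0,"jaw": 60},{"dp": [63,14,80],"roll": 0,"jaw": 60},{"dp": [63,14,119],"roll": 0,"jaw": 60},{"dp": [63,14,119],"roll": 0,"jaw": 60}])

```text
time_s: 8.3
tcp_pos: [0.5354, -0.3453, 0.1212]
eef_rot: [179.7, 0.2, -74.4]
contact_force: [-0.5, -0.0, 0.5]
gripper_width: 0.0526
gripper_force: 0.0
```

send_rows(steps=[{"dp": [0,0,0],"roll": 0,"jaw": 0},{"dp": [0,0,0],"roll": 0,"jaw": 0},{"dp": [0,0,0],"roll": 0,"jaw": 0},{"dp": [0,0,0],"roll": 0,"jaw": 0},{"dp": [0,0,0],"roll": 0,"jaw": 0}], newtons=60)

```text
time_s: 8.93
tcp_pos: [0.538, -0.3467, 0.1256]
eef_rot: [-180.0, -0.0, -74.4]
contact_force: [-0.4, 1.9, 4.0]
gripper_width: 0.0154
gripper_force: 60.0
```

send_rows(steps=[{"dp": [0,0,-15],"roll": 0,"jaw": 0},{"dp": [0,0,-40],"roll": 0,"jaw": 0},{"dp": [0,0,-65],"roll": 0,"jaw": 0},{"dp": [0,0,-80],"roll": 0,"jaw": 0},{"dp": [0,0,-80],"roll": 0,"jaw": 0}])

```text
time_s: 9.55
tcp_pos: [0.5382, -0.3467, 0.2061]
eef_rot: [-179.9, -0.1, -74.4]
contact_force: [-0.2, 0.4, -3.4]
gripper_width: 0.0156
gripper_force: 60.0
```

```bash
python3 - <<'E'
from plan import *
from h import *
# chute frame: lip (.591,.192), yaw -91 ; pail yaw=-91 -> tool yaw -181
L=np.array([.591,.192]);ex=np.array([-.0175,-.9998])
P=lambda xh,z,yw:(*(L+ex*xh),z,yw)
s=r.get_state();print(s["gripper_force"])
plan((.56,-.25,.22,-110),(.585,-.16,.22,-145),P(.25,.22,-181),P(.25,.175,-181),P(.132,.17,-181))
c=r.capture("scene");cv2.imwrite("pics/s4.png",c["image"])
E
```

```text
59.98897612094879
at [ 0.5382 -0.3467  0.2061] [-1.7989e+02 -6.0000e-02 -7.4420e+01] F [-0.2  0.4 -3.4] grip 0.0156 t 9.55
  dp [-87.3, -47.0, -13.9] roll 0.621 rows 3.3
  dp [-93.1, 7.3, 0.0] roll 0.611 rows 3.3
  dp [-59.9, 82.7, 0.0] roll 0.628 rows 3.4
  dp [0.0, 0.0, 45.0] roll 0.0 rows 0.7
  dp [-0.0, 118.0, 5.0] roll 0.0 rows 1.9
```

View pics/s4.png

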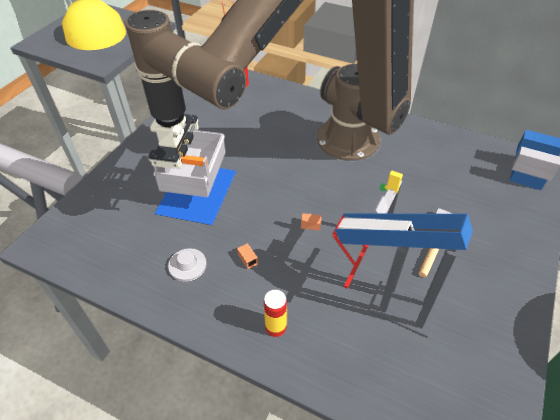

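The pail is held and clear of the mat. Now I carry it round to the approach point.

send_rows(steps=[{"dp": [-20,-10,-3],"roll": 0.14,"jaw": 0},{"dp": [-45,-24,-7],"roll": 0.3,"jaw": 0},{"dp": [-70,-38,-11],"roll": 0.46,"jaw": 0},{"dp": [-87,-47,-14],"roll": 0.62,"jaw": 0},{"dp": [-87,-47,-14],"roll": 0.62,"jaw": 0}])

```text
time_s: 10.22
tcp_pos: [0.5595, -0.2488, 0.2178]
eef_rot: [179.9, 0.0, -109.9]
contact_force: [-0.5, -1.3, -3.3]
gripper_width: 0.0154
gripper_force: 60.0
```

send_rows(steps=[{"dp": [-23,2,0],"roll": 0.15,"jaw": 0},{"dp": [-46,4,0],"roll": 0.3,"jaw": 0},{"dp": [-70,6,0],"roll": 0.46,"jaw": 0},{"dp": [-93,7,0],"roll": 0.61,"jaw": 0},{"dp": [-93,7,0],"roll": 0.61,"jaw": 0}])

```text
time_s: 10.85
tcp_pos: [0.5846, -0.1595, 0.2177]
eef_rot: [179.9, -0.1, -144.8]
contact_force: [0.0, -1.4, -3.0]
gripper_width: 0.016
gripper_force: 60.0
```

send_rows(steps=[{"dp": [-15,20,0],"roll": 0.15,"jaw": 0},{"dp": [-30,41,0],"roll": 0.31,"jaw": 0},{"dp": [-45,62,0],"roll": 0.47,"jaw": 0},{"dp": [-60,83,0],"roll": 0.628,"jaw": 0},{"dp": [-60,83,0],"roll": 0.628,"jaw": 0}])

```text
time_s: 11.48
tcp_pos: [0.5856, -0.0575, 0.2181]
eef_rot: [-180.0, -0.1, 179.3]
contact_force: [-1.0, -0.7, -2.7]
gripper_width: 0.0157
gripper_force: 60.0
```

send_rows(steps=[{"dp": [0,0,0],"roll": 0,"jaw": 0},{"dp": [0,0,25],"roll": 0,"jaw": 0},{"dp": [0,0,48],"roll": 0,"jaw": 0},{"dp": [0,0,48],"roll": 0,"jaw": 0}])

```text
time_s: 11.98
tcp_pos: [0.5846, -0.0592, 0.169]
eef_rot: [-180.0, -0.2, 179.2]
contact_force: [-0.1, 0.4, -2.6]
gripper_width: 0.0158
gripper_force: 60.0
```

```bash
cat >> plan.py <<'E'
L=np.array([.591,.192]);ex=np.array([-.0175,-.9998])
P=lambda xh,z,yw=-181:(*(L+ex*xh),z,yw)
E
python3 - <<'E'
from plan import *
from h import *
plan(P(.132,.17),P(.132,.184),P(.146,.212))
c=r.capture("side");cv2.imwrite("pics/d5.png",cv2.resize(c["image"][150:320,150:400],None,fx=3,fy=3))
print(px(c,[(*(L-ex*.05),.145)]))
E
```

```text
at [ 0.5846 -0.0592  0.169 ] [-179.95   -0.25  179.17] F [-0.1  0.4 -2.6] grip 0.0158 t 11.97
  dp [-2.4, 119.2, -1.0] roll 0.003 rows 1.9
  dp [0.0, 0.0, -14.0] roll 0.0 rows 0.2
  dp [0.0, -14.0, -28.0] roll 0.0 rows 0.5
[[235.10689485 263.49891109]]
```

View pics/d5.png

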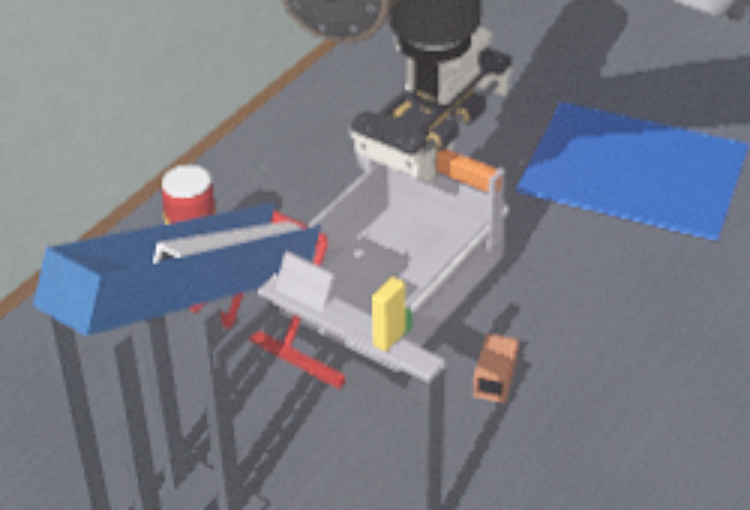

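send_rows(steps=[{"dp": [0,30,0],"roll": 0,"jaw": 0},{"dp": [-2,65,0],"roll": 0,"jaw": 0},{"dp": [-2,100,0],"roll": 0,"jaw": 0},{"dp": [-2,119,0],"roll": 0,"jaw": 0},{"dp": [-2,119,0],"roll": 0,"jaw": 0}])

```text
time_s: 12.65
tcp_pos: [0.5904, 0.062, 0.1717]
eef_rot: [180.0, 0.1, 179.3]
contact_force: [0.5, -0.3, -3.2]
gripper_width: 0.0157
gripper_force: 60.0
```

```bash
python3 - <<'E'
from plan import *
from h import *
plan(P(.132,.17),P(.132,.184),P(.146,.212))
c=r.capture("side");d=r.capture("scene")
a=cv2.resize(c["image"][190:320,180:330],None,fx=4,fy=4)[:,:400]; b=cv2.resize(d["image"][190:320,260:420],None,fx=4,fy=4)[:,:400]
cv2.imwrite("pics/d6.png",np.hstack([a,b]))
E
```

```text
at [0.5904 0.062  0.1717] [1.7999e+02 7.0000e-02 1.7926e+02] F [ 0.5 -0.3 -3.2] grip 0.0157 t 12.65
  dp [1.7, -2.0, 1.7] roll 0.004 rows 0.0
  dp [0.0, 0.0, -14.0] roll 0.0 rows 0.2
  dp [0.0, -14.0, -28.0] roll 0.0 rows 0.5
```

View pics/d6.png

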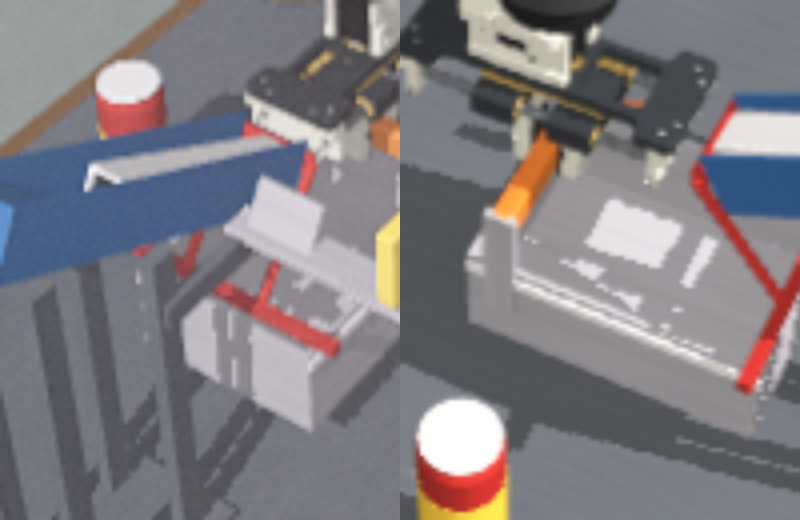

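The pail's rim end sits just past under the red bar, and the gripper is clear of the gate. I lift along the gate's own direction.

send_rows(steps=[{"dp": [1,-1,-13],"roll": 0,"jaw": 0},{"dp": [1,-5,-22],"roll": 0,"jaw": 0},{"dp": [1,-10,-31],"roll": 0,"jaw": 0},{"dp": [1,-14,-40],"roll": 0,"jaw": 0},{"dp": [1,-14,-40],"roll": 0,"jaw": 0}])

```text
time_s: 13.38
tcp_pos: [0.5891, 0.0468, 0.2119]
eef_rot: [180.0, 0.1, 179.1]
contact_force: [-0.4, -0.4, -4.3]
gripper_width: 0.0157
gripper_force: 60.0
```

send_rows(steps=[{"dp": [0,0,0],"roll": 0,"jaw": 0},{"dp": [0,0,0],"roll": 0,"jaw": 0},{"dp": [0,0,0],"roll": 0,"jaw": 0},{"dp": [0,0,0],"roll": 0,"jaw": 0},{"dp": [0,0,0],"roll": 0,"jaw": 0}])

```text
time_s: 14.0
tcp_pos: [0.5886, 0.0472, 0.2107]
eef_rot: [-180.0, -0.0, 179.1]
contact_force: [0.5, 0.1, -6.0]
gripper_width: 0.0158
gripper_force: 60.0
```

```bash
python3 - <<'E'
from plan import *
from h import *
plan()
c=r.capture("side");d=r.capture("scene")
a=cv2.resize(c["image"][190:320,180:330],None,fx=4,fy=4)[:,:400]; b=cv2.resize(d["image"][190:320,260:420],None,fx=4,fy=4)[:,:400]
cv2.imwrite("pics/d7.png",np.hstack([a,b]))
E
```

```text
at [0.5886 0.0472 0.2107] [-1.8000e+02 -1.0000e-02  1.7914e+02] F [ 0.5  0.1 -6. ] grip 0.0158 t 14.0
```

View pics/d7.png

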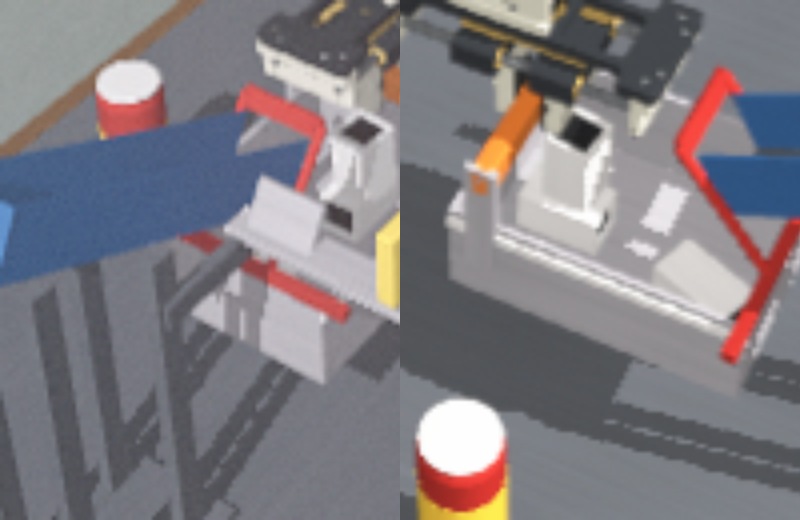

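All three offcuts are in the pail; one stands upright on another near the handle, so I will move gently.

send_rows(steps=[{"dp": [0,3,7],"roll": 0,"jaw": 0},{"dp": [0,7,15],"roll": 0,"jaw": 0},{"dp": [0,10,23],"roll": 0,"jaw": 0},{"dp": [0,13,32],"roll": 0,"jaw": 0},{"dp": [0,13,40],"roll": 0,"jaw": 0}])

```text
time_s: 14.72
tcp_pos: [0.5888, 0.0603, 0.1702]
eef_rot: [-180.0, -0.0, 179.1]
contact_force: [-0.2, -1.0, -5.5]
gripper_width: 0.0152
gripper_force: 60.0
```

send_rows(steps=[{"dp": [0,0,2],"roll": 0,"jaw": 0},{"dp": [0,-8,2],"roll": 0,"jaw": 0},{"dp": [0,-22,2],"roll": 0,"jaw": 0},{"dp": [0,-42,2],"roll": 0,"jaw": 0},{"dp": [0,-65,2],"roll": 0,"jaw": 0}])

```text
time_s: 15.35
tcp_pos: [0.5878, -0.0066, 0.1692]
eef_rot: [180.0, 0.0, 179.1]
contact_force: [0.1, -0.1, -4.9]
gripper_width: 0.0156
gripper_force: 60.0
```

send_rows(steps=[{"dp": [0,-23,0],"roll": 0,"jaw": 0},{"dp": [0,-43,0],"roll": 0,"jaw": 0},{"dp": [0,-58,-4],"roll": 0,"jaw": 0},{"dp": [0,-68,-12],"roll": 0,"jaw": 0},{"dp": [0,-70,-20],"roll": 0,"jaw": 0}])

```text
time_s: 15.98
tcp_pos: [0.587, -0.0755, 0.1897]
eef_rot: [180.0, 0.0, 179.1]
contact_force: [-0.2, -0.3, -4.5]
gripper_width: 0.0156
gripper_force: 60.0
```

```bash
python3 - <<'E'
from plan import *
from h import *
# mat centre (.475,-.3584) yaw 12.3 -> handle +80mm ; tool yaw=-77.7
h=np.array([.475,-.3584])+.08*np.array([np.cos(np.radians(12.3)),np.sin(np.radians(12.3))]);print(h)
plan((.585,-.10,.22,-170),(.585,-.16,.22,-140),(.57,-.25,.22,-108),(*h,.22,-77.7),(*h,.127,-77.7))
c=r.capture("side");d=r.capture("scene")
a=cv2.resize(c["image"][190:320,180:330],None,fx=3,fy=3); b=cv2.resize(d["image"][160:290,220:340],None,fx=3,fy=3)
cv2.imwrite("pics/d8.png",np.hstack([a,b])[:,:800])
E
```

```text
[ 0.55316365 -0.34135757]
at [ 0.587  -0.0755  0.1897] [1.8000e+02 3.0000e-02 1.7909e+02] F [-0.2 -0.3 -4.5] grip 0.0156 t 15.97
  dp [1.6, -24.6, -30.3] roll -0.19 rows 1.0
  dp [10.4, -59.1, 0.0] roll -0.524 rows 2.8
  dp [69.3, -59.3, 0.0] roll -0.559 rows 3.0
  dp [92.1, -12.2, 0.0] roll -0.529 rows 2.8
  dp [0.0, 0.0, 93.0] roll -0.0 rows 1.5
```

View pics/d8.png

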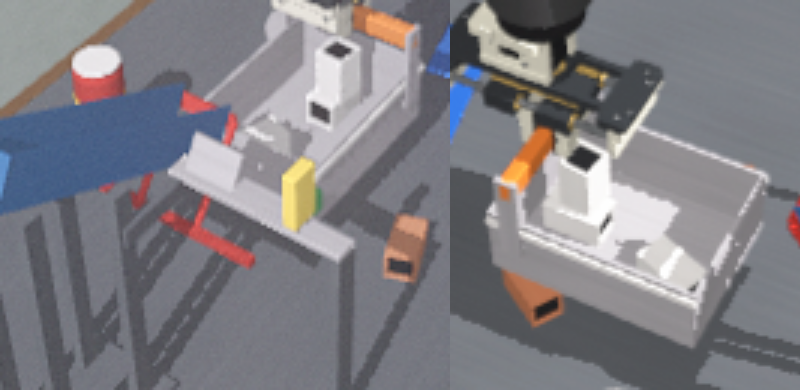

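send_rows(steps=[{"dp": [0,-3,-6],"roll": -0.03,"jaw": 0},{"dp": [1,-8,-14],"roll": -0.08,"jaw": 0},{"dp": [2,-14,-22],"roll": -0.14,"jaw": 0},{"dp": [3,-22,-28],"roll": -0.22,"jaw": 0},{"dp": [4,-32,-30],"roll": -0.31,"jaw": 0}])

```text
time_s: 16.7
tcp_pos: [0.5826, -0.1065, 0.2195]
eef_rot: [-180.0, 0.0, -162.8]
contact_force: [0.4, -0.4, -4.6]
gripper_width: 0.0154
gripper_force: 60.0
```

```bash
python3 - <<'E'
from plan import *
plan((.585,-.16,.22,-135),(.575,-.25,.22,-105),(.5532,-.3414,.22,-77.7),(.5532,-.3414,.135,-77.7))
E
```

```text
at [ 0.5826 -0.1065  0.2195] [-1.7999e+02  4.0000e-02 -1.6281e+02] F [ 0.4 -0.4 -4.6] grip 0.0154 t 16.7
  dp [13.5, -51.8, -0.5] roll -0.485 rows 2.6
  dp [70.7, -56.6, 0.0] roll -0.524 rows 2.8
  dp [93.9, -2.6, 0.0] roll -0.476 rows 2.6
  dp [0.0, 0.0, 85.0] roll -0.0 rows 1.4
```

send_rows(steps=[{"dp": [2,-11,0],"roll": -0.1,"jaw": 0},{"dp": [5,-22,0],"roll": -0.2,"jaw": 0},{"dp": [8,-33,0],"roll": -0.3,"jaw": 0},{"dp": [11,-43,0],"roll": -0.4,"jaw": 0},{"dp": [13,-52,0],"roll": -0.485,"jaw": 0}])

```text
time_s: 17.32
tcp_pos: [0.5851, -0.1603, 0.219]
eef_rot: [-180.0, 0.0, -135.0]
contact_force: [0.6, 0.2, -4.8]
gripper_width: 0.0156
gripper_force: 60.0
```

send_rows(steps=[{"dp": [12,-11,0],"roll": -0.1,"jaw": 0},{"dp": [26,-22,0],"roll": -0.2,"jaw": 0},{"dp": [41,-34,0],"roll": -0.3,"jaw": 0},{"dp": [56,-46,0],"roll": -0.41,"jaw": 0},{"dp": [71,-57,0],"roll": -0.524,"jaw": 0}])

```text
time_s: 17.95
tcp_pos: [0.5748, -0.2509, 0.219]
eef_rot: [-180.0, 0.0, -105.0]
contact_force: [-0.8, -0.2, -4.9]
gripper_width: 0.0155
gripper_force: 60.0
```

send_rows(steps=[{"dp": [19,-1,0],"roll": -0.11,"jaw": 0},{"dp": [40,-1,0],"roll": -0.22,"jaw": 0},{"dp": [60,-2,0],"roll": -0.32,"jaw": 0},{"dp": [78,-2,0],"roll": -0.41,"jaw": 0},{"dp": [94,-3,0],"roll": -0.476,"jaw": 0}])

```text
time_s: 18.58
tcp_pos: [0.5529, -0.3424, 0.2189]
eef_rot: [-180.0, 0.0, -77.8]
contact_force: [-0.1, -0.3, -5.0]
gripper_width: 0.0156
gripper_force: 60.0
```

send_rows(steps=[{"dp": [0,0,10],"roll": 0,"jaw": 0},{"dp": [0,0,30],"roll": 0,"jaw": 0},{"dp": [0,0,55],"roll": 0,"jaw": 0},{"dp": [0,0,72],"roll": 0,"jaw": 0},{"dp": [0,0,80],"roll": 0,"jaw": 0}])

```text
time_s: 19.2
tcp_pos: [0.5524, -0.3417, 0.1376]
eef_rot: [179.9, 0.1, -78.0]
contact_force: [-0.7, 0.4, -5.0]
gripper_width: 0.0151
gripper_force: 60.0
```

```bash
python3 - <<'E'
from plan import *
from h import *
plan((.5532,-.3414,.127,-77.7))
d=r.capture("scene");cv2.imwrite("pics/s9.png",cv2.resize(d["image"][130:250,130:270],None,fx=5,fy=5))
E
```

```text
at [ 0.5524 -0.3417  0.1376] [ 1.7992e+02  5.0000e-02 -7.8010e+01] F [-0.7  0.4 -5. ] grip 0.0151 t 19.2
  dp [-0.1, -0.8, 10.6] roll -0.005 rows 0.2
```

View pics/s9.png

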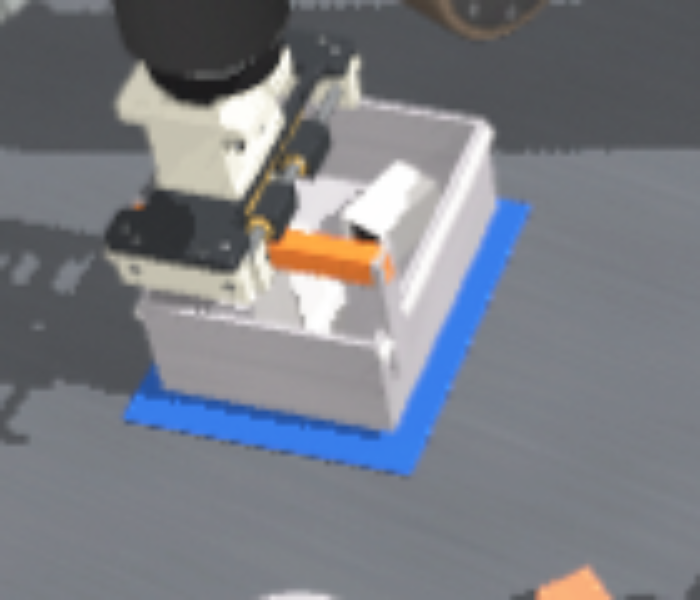

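```bash
python3 - <<'E'
from plan import *
from h import *
d=r.capture("scene")
f=lambda x,y:((x+.5)/5-.5+130,(y+.5)/5-.5+130)
y=np.radians(12);X=np.array([np.cos(y),np.sin(y)]);Y=np.array([-X[1],X[0]])
m=np.array([.475,-.3584]); T=np.array([.5524,-.3417])
def rep(n,uv,z):
    p=plane(d,[f(*uv)],z)[0][:2];print(n,"rel mat",((p-m)@X).round(4),((p-m)@Y).round(4),"rel tcp",((p-T)@X).round(4),((p-T)@Y).round(4))
rep("bot +x+y",(393,432),.0176);rep("bot +x-y",(160,389),.0176)
rep("rim -x+y",(492,124),.0976);rep("rim +x-y",(136,306),.0976);rep("rim +x+y",(393,345),.0976)
rep("handle +y end top",(388,253),.155)
for n,uv in (("mat -x+y",(531,204)),("mat +x+y",(411,475)),("mat +x-y",(123,421))): rep(n,uv,.005)
E
```

```text
bot +x+y rel mat 0.1041 0.0787 rel tcp 0.025 0.0785
bot +x-y rel mat 0.1052 -0.0787 rel tcp 0.026 -0.0789
rim -x+y rel mat -0.1027 0.084 rel tcp -0.1819 0.0838
rim +x-y rel mat 0.1068 -0.0767 rel tcp 0.0276 -0.077
rim +x+y rel mat 0.1001 0.0877 rel tcp 0.0209 0.0874
handle +y end top rel mat 0.0784 0.0842 rel tcp -0.0008 0.084
mat -x+y rel mat -0.1253 0.0962 rel tcp -0.2045 0.096
mat +x+y rel mat 0.1253 0.0967 rel tcp 0.0461 0.0964
mat +x-y rel mat 0.1265 -0.0974 rel tcp 0.0473 -0.0977
```

The pail hangs centred over the mat to within about 2 mm and square to it. I set it down and release.

send_rows(steps=[{"dp": [0,-1,5],"roll": 0,"jaw": 0},{"dp": [0,-1,9],"roll": 0,"jaw": 0},{"dp": [0,-1,11],"roll": 0,"jaw": 0},{"dp": [0,-1,12.5],"roll": 0,"jaw": 0},{"dp": [0,-1,12.5],"roll": 0,"jaw": 0}])

```text
time_s: 19.92
tcp_pos: [0.5536, -0.3421, 0.1263]
eef_rot: [180.0, 0.0, -78.0]
contact_force: [0.1, -0.2, -4.9]
gripper_width: 0.0159
gripper_force: 60.0
```

send_rows(steps=[{"dp": [0,0,0],"roll": 0,"jaw": 20},{"dp": [0,0,0],"roll": 0,"jaw": 35},{"dp": [0,0,0],"roll": 0,"jaw": 60},{"dp": [0,0,0],"roll": 0,"jaw": 60},{"dp": [0,0,-10],"roll": 0,"jaw": 60}], newtons=30)

```text
time_s: 20.55
tcp_pos: [0.5531, -0.3419, 0.136]
eef_rot: [179.9, 0.0, -78.0]
contact_force: [0.3, -0.5, 0.2]
gripper_width: 0.0503
gripper_force: 0.0
```

send_rows(steps=[{"dp": [0,0,-50],"roll": 0,"jaw": 60},{"dp": [0,0,-110],"roll": 0,"jaw": 60},{"dp": [-60,0,-110],"roll": 0,"jaw": 60},{"dp": [-100,0,-110],"roll": 0,"jaw": 60},{"dp": [-100,0,-110],"roll": 0,"jaw": 60}])

```text
time_s: 21.18
tcp_pos: [0.5326, -0.2422, 0.2481]
eef_rot: [-179.9, -0.0, -77.9]
contact_force: [0.6, -0.1, 0.8]
gripper_width: 0.0525
gripper_force: 0.0
```

```bash
cat > strays.py <<'E'
from h import *
def strays(c):
    """copper blobs on the bench: top-face fit via min-area rect at z=.034 for the scene camera"""
    m=mask(c["image"],4,20,80,40);out=[]
    for k in cv2.findContours(m,cv2.RETR_EXTERNAL,cv2.CHAIN_APPROX_NONE)[0]:
        if cv2.contourArea(k)<90: continue
        M=cv2.moments(k);u=(M["m10"]/M["m00"],M["m01"]/M["m00"]);p=plane(c,[u],.02)[0]
        if .3<p[0]<.9 and -.6<p[1]<.6: out.append((np.round(u,1).tolist(),cv2.contourArea(k),p.round(4).tolist()))
    return out
E
python3 - <<'E'
from plan import *
from strays import *
for n in("scene","side"):
    c=r.capture(n);print(n,*strays(c),sep="\n ")
plan((.54,-.18,.25,-95),(.640,-.0755,.15,-123.5),(.640,-.0755,.02,-123.5))
E
```

```text
scene
 ([247.3, 255.7], 303.5, [0.6429, -0.0737, 0.02])
 ([310.5, 221.4], 266.0, [0.4424, 0.0418, 0.02])
 ([180.8, 181.3], 362.5, [0.4712, -0.4225, 0.02])
side
 ([314.6, 272.3], 217.5, [0.4382, 0.0421, 0.02])
 ([282.1, 228.5], 217.0, [0.6392, -0.0754, 0.02])
at [ 0.5332 -0.244   0.2474] [-1.7992e+02 -4.0000e-02 -7.7950e+01] F [0.5 0.1 0.5] grip 0.0527 t 21.27
  dp [-61.2, -20.0, -2.6] roll 0.298 rows 1.6
  dp [-112.8, -90.5, 100.0] roll 0.497 rows 2.8
  dp [0.0, 0.0, 130.0] roll -0.0 rows 2.1
```

send_rows(steps=[{"dp": [-61,-20,-3],"roll": 0.15,"jaw": 75},{"dp": [-61,-20,-3],"roll": 0.298,"jaw": 75},{"dp": [-61,-20,-3],"roll": 0.298,"jaw": 75}])

```text
time_s: 21.65
tcp_pos: [0.5402, -0.1807, 0.2494]
eef_rot: [180.0, -0.0, -95.0]
contact_force: [0.3, 0.3, 0.7]
gripper_width: 0.0655
gripper_force: 0.0
```

send_rows(steps=[{"dp": [-113,-90,100],"roll": 0.497,"jaw": 75},{"dp": [-113,-90,100],"roll": 0.497,"jaw": 75},{"dp": [-113,-90,100],"roll": 0.497,"jaw": 75},{"dp": [-113,-90,100],"roll": 0.497,"jaw": 75}])

```text
time_s: 22.15
tcp_pos: [0.6397, -0.0753, 0.1454]
eef_rot: [179.8, -0.2, -123.4]
contact_force: [-0.8, -0.5, 0.4]
gripper_width: 0.0658
gripper_force: 0.0
```

```bash
python3 - <<'E'
from plan import *
from strays import *
c=r.capture("wrist");print(*strays(c),sep="\n ")
m=mask(c["image"],4,20,80,40)
for k in cv2.findContours(m,cv2.RETR_EXTERNAL,cv2.CHAIN_APPROX_NONE)[0]:
    if cv2.contourArea(k)>1500:
        w=plane(c,k.reshape(-1,2),.034)[:,:2].astype(np.float32);print(cv2.minAreaRect(w*1000),cv2.boundingRect(k))
cv2.imwrite("pics/w10.png",c["image"])
plan((.640,-.0755,.02,-123.5))
E
```

```text
([274.2, 206.0], 3915.0, [0.6425, -0.0757, 0.02])
 ([541.6, 179.6], 2163.0, [0.4533, 0.0237, 0.02])
((641.0698852539062, -77.66068267822266), (65.37171936035156, 34.94533920288086), 57.332244873046875) (250, 163, 49, 87)
((454.23809814453125, 22.070648193359375), (38.93570327758789, 58.96745681762695), 17.85530662536621) (511, 147, 49, 76)
at [ 0.6395 -0.0763  0.1471] [ 1.7985e+02 -1.6000e-01 -1.2337e+02] F [ 0.3  0.3 -0.3] grip 0.0658 t 22.2
  dp [-0.9, 0.0, 127.1] roll 0.002 rows 2.0
```

View pics/w10.png

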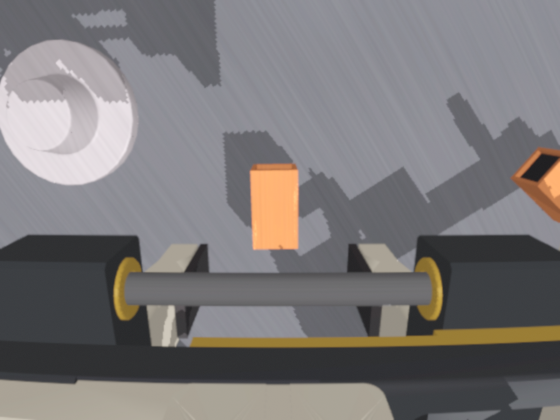

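I have now viewed 16 pictures, which is over the limit of 14. From here I go by numbers only. The last view shows stray2 centred between the jaws at (274,206) and aligned.

send_rows(steps=[{"dp": [-1,0,50],"roll": 0,"jaw": 75},{"dp": [-1,0,100],"roll": 0,"jaw": 75},{"dp": [-1,0,126],"roll": 0,"jaw": 75},{"dp": [-1,0,126],"roll": 0,"jaw": 75},{"dp": [-1,0,126],"roll": 0,"jaw": 20}])

```text
time_s: 22.82
tcp_pos: [0.6412, -0.0759, 0.0252]
eef_rot: [-179.9, 0.1, -123.5]
contact_force: [0.1, 0.3, 0.3]
gripper_width: 0.0604
gripper_force: 0.0
```

send_rows(steps=[{"dp": [0,0,0],"roll": 0,"jaw": 20},{"dp": [0,0,0],"roll": 0,"jaw": 20},{"dp": [0,0,0],"roll": 0,"jaw": 20},{"dp": [0,0,0],"roll": 0,"jaw": 20}])

```text
time_s: 23.32
tcp_pos: [0.6405, -0.0749, 0.0243]
eef_rot: [-179.9, 0.0, -123.5]
contact_force: [-1.6, -0.0, 6.7]
gripper_width: 0.0336
gripper_force: 30.0
```

send_rows(steps=[{"dp": [0,0,-50],"roll": 0,"jaw": 20},{"dp": [0,0,-110],"roll": 0,"jaw": 20},{"dp": [0,0,-170],"roll": 0,"jaw": 20},{"dp": [0,0,-200],"roll": 0,"jaw": 20},{"dp": [0,0,-200],"roll": 0,"jaw": 20}])

```text
time_s: 23.95
tcp_pos: [0.6413, -0.0749, 0.2266]
eef_rot: [-179.8, 0.2, -123.6]
contact_force: [1.1, 0.7, -1.1]
gripper_width: 0.0339
gripper_force: 30.0
```

```bash
python3 - <<'E'
from plan import *
from strays import *
# pail frame: centre (.475,-.3584), yaw 12
X=np.array([np.cos(np.radians(12)),np.sin(np.radians(12))]);Y=np.array([-X[1],X[0]]);m=np.array([.475,-.3584])
a=m-.06*X;print(a)
plan((.56,-.20,.23,-148),(*a,.23,-168),(*a,.115,-168))
print(*strays(r.capture("side")),sep="\n ")
E
```

```text
[ 0.41631114 -0.3708747 ]
at [ 0.6413 -0.0749  0.2266] [-179.76    0.2  -123.55] F [ 1.1  0.7 -1.1] grip 0.0339 t 23.95
  dp [149.2, -1.4, -3.4] roll 0.427 rows 2.4
  dp [212.4, -68.8, 0.0] roll 0.349 rows 3.6
  dp [0.0, 0.0, 115.0] roll 0.0 rows 1.8
([314.7, 272.2], 216.0, [0.4382, 0.0418, 0.02])
 ([276.2, 183.3], 99.0, [0.8057, -0.286, 0.02])
 ([343.0, 171.7], 114.0, [0.623, -0.5008, 0.02])
```

send_rows(steps=[{"dp": [149,-1,-4],"roll": 0.427,"jaw": 20},{"dp": [149,-1,-4],"roll": 0.427,"jaw": 20},{"dp": [149,-1,-4],"roll": 0.427,"jaw": 20},{"dp": [149,-1,-4],"roll": 0.427,"jaw": 20}])

```text
time_s: 24.5
tcp_pos: [0.5571, -0.2009, 0.2262]
eef_rot: [179.9, -0.1, -148.2]
contact_force: [0.7, 1.1, -1.2]
gripper_width: 0.0339
gripper_force: 30.0
```

send_rows(steps=[{"dp": [212,-69,0],"roll": 0.349,"jaw": 20},{"dp": [212,-69,0],"roll": 0.349,"jaw": 20},{"dp": [212,-69,0],"roll": 0.349,"jaw": 20},{"dp": [212,-69,0],"roll": 0.349,"jaw": 20},{"dp": [212,-69,0],"roll": 0.349,"jaw": 20}])

```text
time_s: 25.12
tcp_pos: [0.4142, -0.3713, 0.2264]
eef_rot: [179.9, -0.1, -168.1]
contact_force: [0.9, -0.3, -1.4]
gripper_width: 0.0335
gripper_force: 30.0
```

send_rows(steps=[{"dp": [0,0,40],"roll": 0,"jaw": 20},{"dp": [0,0,80],"roll": 0,"jaw": 20},{"dp": [0,0,115],"roll": 0,"jaw": 20},{"dp": [0,0,125],"roll": 0,"jaw": 20},{"dp": [0,0,125],"roll": 0,"jaw": 20}])

```text
time_s: 25.75
tcp_pos: [0.4158, -0.37, 0.1021]
eef_rot: [180.0, -0.1, -167.9]
contact_force: [2.3, 0.5, 0.2]
gripper_width: 0.0338
gripper_force: 30.0
```

```bash
python3 - <<'E'
from plan import *
plan((.4163,-.3709,.085,-168))
E
```

```text
at [ 0.4158 -0.37    0.1021] [ 1.7997e+02 -6.0000e-02 -1.6794e+02] F [2.3 0.5 0.2] grip 0.0338 t 25.75
  dp [-0.3, -1.0, 17.1] roll 0.001 rows 0.3
```

send_rows(steps=[{"dp": [0,0,0],"roll": 0,"jaw": 55},{"dp": [0,0,0],"roll": 0,"jaw": 65},{"dp": [0,0,0],"roll": 0,"jaw": 65},{"dp": [0,0,0],"roll": 0,"jaw": 65}])

```text
time_s: 26.25
tcp_pos: [0.4152, -0.3706, 0.1028]
eef_rot: [-180.0, 0.0, -168.0]
contact_force: [-0.3, 1.0, -0.9]
gripper_width: 0.057
gripper_force: 0.0
```

send_rows(steps=[{"dp": [0,0,-50],"roll": 0,"jaw": 65},{"dp": [0,0,-110],"roll": 0,"jaw": 65},{"dp": [0,0,-150],"roll": 0,"jaw": 65},{"dp": [-60,60,-150],"roll": 0,"jaw": 65},{"dp": [-120,120,-150],"roll": 0,"jaw": 65}])

```text
time_s: 26.88
tcp_pos: [0.4837, -0.2651, 0.2534]
eef_rot: [-180.0, 0.1, -168.2]
contact_force: [1.0, -0.8, 0.2]
gripper_width: 0.0572
gripper_force: 0.0
```

```bash
python3 - <<'E'
from plan import *
from strays import *
X=np.array([np.cos(np.radians(12)),np.sin(np.radians(12))]);Y=np.array([-X[1],X[0]]);m=np.array([.475,-.3584])
for n in("scene","side","wrist"):
    c=r.capture(n);print(n)
    for k in cv2.findContours(mask(c["image"],4,20,80,40),cv2.RETR_EXTERNAL,cv2.CHAIN_APPROX_NONE)[0]:
        if cv2.contourArea(k)<40: continue
        M=cv2.moments(k);u=(M["m10"]/M["m00"],M["m01"]/M["m00"])
        for z in(.02,.08):
            p=plane(c,[u],z)[0][:2]
            if z==.02: print(" ",np.round(u,1),cv2.contourArea(k),p.round(3),end=" ")
            else: print("pail@.08",((p-m)@X).round(3),((p-m)@Y).round(3))
    if n=="scene": # pail rim check: mat blue mask margins
        b=[x for x in blobs(mask(c["image"],105,125)) if x[0][0]<200];print(b)
plan((.45,-.10,.25,-110),(.439,.042,.15,-70),(.439,.042,.022,-70))
E
```

```text
scene
  [424.7 263.5] 87.0 [0.444 0.402] pail@.08 0.172 0.739
  [310.5 221.4] 266.0 [0.442 0.042] pail@.08 0.1 0.406
  [185.  177.7] 555.0 [ 0.451 -0.419] pail@.08 0.017 -0.023
  [196.2 126.1] 42.0 [ 0.202 -0.534] pail@.08 -0.236 -0.08
  [14.2 88.2] 460.0 [ 0.322 -1.322] pail@.08 -0.28 -0.834
  [44.9 69. ] 114.0 [ 0.162 -1.315] pail@.08 -0.426 -0.796
  [368.4  51.3] 93.0 [-0.578 -0.121] pail@.08 -0.876 0.456
  [308.7  62.8] 860.0 [-0.378 -0.326] pail@.08 -0.732 0.227
  [237.1   6.9] 547.5 [-0.688 -0.859] pail@.08 -1.124 -0.206
  [145.2   4.4] 277.0 [-0.503 -1.29 ] pail@.08 -1.038 -0.642
[([155, 170, 81, 55, 643], [201.3, 205.8])]
side
  [  9.  372.7] 321.5 [0.922 0.78 ] pail@.08 0.625 1.041
  [314.6 272.3] 216.5 [0.438 0.042] pail@.08 0.032 0.454
  [120.5 276.4] 327.0 [0.94  0.392] pail@.08 0.565 0.679
  [191.8 218.7] 72.5 [0.94  0.059] pail@.08 0.5 0.371
  [379.2 197.2] 100.5 [ 0.43  -0.426] pail@.08 -0.068 0.022
  [341.  175.1] 69.0 [ 0.618 -0.475] pail@.08 0.097 -0.061
  [387.8 109.6] 276.0 [ 0.688 -1.09 ] pail@.08 0.04 -0.644
  [292.1 139.1] 536.0 [ 0.933 -0.602] pail@.08 0.363 -0.24
wrist
  [378.8 345. ] 80.0 [ 0.662 -0.097] pail@.08 0.194 0.197
  [410.4 289. ] 74.5 [ 0.581 -0.083] pail@.08 0.129 0.223
  [236. 262.] 867.5 [ 0.59  -0.288] pail@.08 0.1 0.052
  [162.2 258. ] 232.0 [ 0.603 -0.371] pail@.08 0.097 -0.018
  [537.5 196.9] 1574.5 [0.444 0.027] pail@.08 0.036 0.337
  [150.6  89.1] 2758.0 [ 0.423 -0.407] pail@.08 -0.057 -0.016
at [ 0.4846 -0.2636  0.2526] [-1.8000e+02  3.0000e-02 -1.6781e+02] F [ 0.4 -0.8 -0.6] grip 0.0571 t 27.02
  dp [-0.7, 167.2, 2.6] roll -1.009 rows 5.4
  dp [-129.7, 58.9, 100.0] roll -0.698 rows 3.7
  dp [0.0, 0.0, 128.0] roll 0.0 rows 2.0
```

send_rows(steps=[{"dp": [0,167,3],"roll": -0.9,"jaw": 75},{"dp": [0,167,3],"roll": -0.9,"jaw": 75},{"dp": [0,167,3],"roll": -0.9,"jaw": 75},{"dp": [0,167,3],"roll": -0.9,"jaw": 75},{"dp": [0,167,3],"roll": -0.9,"jaw": 75}])

```text
time_s: 27.65
tcp_pos: [0.4483, -0.1025, 0.2497]
eef_rot: [-180.0, 0.0, -116.1]
contact_force: [0.1, -0.0, 0.0]
gripper_width: 0.0656
gripper_force: 0.0
```

```bash
python3 - <<'E'
from plan import *
plan((.439,.042,.15,-70),(.439,.042,.022,-70))
E
```

```text
at [ 0.4483 -0.1025  0.2497] [-1.7997e+02  1.0000e-02 -1.1611e+02] F [ 0.1 -0.   0. ] grip 0.0656 t 27.65
  dp [-125.6, 71.9, 99.7] roll -0.805 rows 4.3
  dp [0.0, 0.0, 128.0] roll 0.0 rows 2.0
```

send_rows(steps=[{"dp": [-125,72,100],"roll": -0.805,"jaw": 75},{"dp": [-125,72,100],"roll": -0.805,"jaw": 75},{"dp": [-125,72,100],"roll": -0.805,"jaw": 75},{"dp": [-125,72,100],"roll": -0.805,"jaw": 75},{"dp": [-125,72,100],"roll": -0.805,"jaw": 75}])

```text
time_s: 28.28
tcp_pos: [0.4397, 0.0413, 0.149]
eef_rot: [179.9, -0.0, -70.1]
contact_force: [-0.1, -0.6, 0.2]
gripper_width: 0.0657
gripper_force: 0.0
```

```bash
python3 - <<'E'
from plan import *
from strays import *
c=r.capture("wrist")
for k in cv2.findContours(mask(c["image"],4,20,80,40),cv2.RETR_EXTERNAL,cv2.CHAIN_APPROX_NONE)[0]:
    if cv2.contourArea(k)>1500:
        w=plane(c,k.reshape(-1,2),.034)[:,:2].astype(np.float32);print(cv2.minAreaRect(w*1000),cv2.boundingRect(k),cv2.contourArea(k))
print(*strays(r.capture("scene")),sep="\n ")
plan((.439,.042,.022,-70))
E
```

```text
((440.8720703125, 38.78779983520508), (34.6003532409668, 64.88705444335938), 17.839824676513672) (254, 160, 49, 86) 3779.5
([310.5, 221.4], 266.0, [0.4424, 0.0418, 0.02])
 ([184.8, 177.9], 557.5, [0.452, -0.4194, 0.02])
at [0.4399 0.0411 0.1493] [ 1.7998e+02 -1.0000e-02 -7.0340e+01] F [0.3 0.8 0.2] grip 0.0659 t 28.38
  dp [-1.2, 0.5, 127.3] roll -0.006 rows 2.0
```

send_rows(steps=[{"dp": [0,0,50],"roll": 0.03,"jaw": 75},{"dp": [0,0,100],"roll": 0.03,"jaw": 75},{"dp": [0,0,126],"roll": 0.03,"jaw": 75},{"dp": [0,0,126],"roll": 0.03,"jaw": 75},{"dp": [0,0,126],"roll": 0.03,"jaw": 20}])

```text
time_s: 29.0
tcp_pos: [0.4407, 0.0416, 0.0243]
eef_rot: [-179.9, 0.0, -72.1]
contact_force: [-0.7, -0.1, 0.6]
gripper_width: 0.0602
gripper_force: 0.0
```

send_rows(steps=[{"dp": [0,0,0],"roll": 0,"jaw": 20},{"dp": [0,0,0],"roll": 0,"jaw": 20},{"dp": [0,0,0],"roll": 0,"jaw": 20},{"dp": [0,0,0],"roll": 0,"jaw": 20}])

```text
time_s: 29.5
tcp_pos: [0.4403, 0.0419, 0.024]
eef_rot: [-179.9, 0.0, -72.1]
contact_force: [-2.3, -0.1, 7.9]
gripper_width: 0.0338
gripper_force: 30.0
```

send_rows(steps=[{"dp": [0,0,-50],"roll": 0,"jaw": 20},{"dp": [0,0,-110],"roll": 0,"jaw": 20},{"dp": [0,0,-170],"roll": 0,"jaw": 20},{"dp": [0,0,-200],"roll": 0,"jaw": 20},{"dp": [0,0,-200],"roll": 0,"jaw": 20}])

```text
time_s: 30.12
tcp_pos: [0.441, 0.0422, 0.226]
eef_rot: [-179.7, 0.1, -72.1]
contact_force: [-0.2, 0.2, -1.0]
gripper_width: 0.0335
gripper_force: 30.0
```

```bash
python3 - <<'E'
from plan import *
plan((.47,-.12,.23,-115),(.47,-.25,.23,-145),(.46,-.30,.23,-168))
E
```

```text
at [0.441  0.0422 0.226 ] [-1.7968e+02  6.0000e-02 -7.2050e+01] F [-0.2  0.2 -1. ] grip 0.0335 t 30.12
  dp [163.3, 22.4, -4.0] roll 0.75 rows 4.0
  dp [117.8, -54.9, 0.0] roll 0.524 rows 2.8
  dp [36.9, -35.2, 0.0] roll 0.401 rows 2.1
```

send_rows(steps=[{"dp": [163,22,-4],"roll": 0.75,"jaw": 20},{"dp": [163,22,-4],"roll": 0.75,"jaw": 20},{"dp": [163,22,-4],"roll": 0.75,"jaw": 20},{"dp": [163,22,-4],"roll": 0.75,"jaw": 20},{"dp": [163,22,-4],"roll": 0.75,"jaw": 20}])

```text
time_s: 30.75
tcp_pos: [0.4684, -0.1207, 0.226]
eef_rot: [179.9, -0.1, -115.0]
contact_force: [-0.8, 0.5, 0.1]
gripper_width: 0.0332
gripper_force: 30.0
```

send_rows(steps=[{"dp": [118,-55,0],"roll": 0.524,"jaw": 20},{"dp": [118,-55,0],"roll": 0.524,"jaw": 20},{"dp": [118,-55,0],"roll": 0.524,"jaw": 20},{"dp": [118,-55,0],"roll": 0.524,"jaw": 20}])

```text
time_s: 31.25
tcp_pos: [0.4686, -0.2505, 0.2265]
eef_rot: [179.9, -0.1, -144.8]
contact_force: [0.9, 1.2, -0.6]
gripper_width: 0.0341
gripper_force: 30.0
```

```bash
python3 - <<'E'
from plan import *
from strays import *
X=np.array([np.cos(np.radians(12)),np.sin(np.radians(12))]);Y=np.array([-X[1],X[0]]);m=np.array([.475,-.3584])
W=r.capture("wrist");S=r.capture("side")
def B(c,box,z=.06):
    for k in cv2.findContours(mask(c["image"],4,20,80,40),cv2.RETR_EXTERNAL,cv2.CHAIN_APPROX_NONE)[0]:
        if cv2.contourArea(k)<40: continue
        M=cv2.moments(k);u=(M["m10"]/M["m00"],M["m01"]/M["m00"]);p=plane(c,[u],z)[0][:2]-m
        if abs(p@X)<.15 and abs(p@Y)<.15: print(box,np.round(u,1),cv2.contourArea(k),"pail@.06",(p@X).round(3),(p@Y).round(3),cv2.boundingRect(k))
B(W,"w");B(S,"s")
a=m+.0*X
plan((*a,.23,-168),(*a,.125,-168))
# grey map of pail interior from the wrist, sampled at z=.045 (mean grey per 20mm cell)
g=cv2.cvtColor(W["image"],cv2.COLOR_BGR2HSV)
for y in np.arange(.06,-.061,-.02):
    print([ (tuple(g[int(v),int(u)]) if 0<=u<560 and 0<=v<420 else None) and int(g[int(v),int(u)][2]) if 0<=u<560 and 0<=v<420 else -1 for u,v in px(W,[(*(m+x*X+y*Y),.045) for x in np.arange(-.09,.07,.02)])])
E
```

```text
w [278.  234.5] 6408.0 pail@.06 0.052 0.123 (234, 195, 88, 79)
w [ 55.4 215.5] 3510.5 pail@.06 0.117 -0.074 (0, 184, 142, 59)
w [166.4  48.1] 3402.5 pail@.06 -0.059 -0.024 (127, 6, 80, 82)
s [379.2 197.1] 102.5 pail@.06 -0.065 -0.005 (371, 191, 18, 13)
s [343.6 174.2] 123.5 pail@.06 0.095 -0.098 (336, 162, 16, 22)
at [ 0.469  -0.2495  0.227 ] [ 1.7997e+02 -2.0000e-02 -1.4468e+02] F [-0.5 -0.3 -0.2] grip 0.034 t 31.35
  dp [58.0, -92.3, -3.0] roll 0.407 rows 2.2
  dp [0.0, 0.0, 105.0] roll 0.0 rows 1.7
[184, 181, 179, 177, 175, 173, 171, 169]
[183, 218, 154, 177, 175, 173, 171, 168]
[255, 255, 255, 255, 172, 171, 211, 212]
[222, 169, 222, 191, 226, 223, 255, 179]
[225, 252, 253, 208, 225, 224, 172, 173]
[221, 249, 250, 190, 224, 223, 169, 203]
[-1, 119, 114, 182, 114, 117, 113, 112]
```

```bash
python3 - <<'E'
from plan import *
X=np.array([np.cos(np.radians(12)),np.sin(np.radians(12))]);Y=np.array([-X[1],X[0]]);m=np.array([.475,-.3584])
a=m-.01*X+.032*Y
plan((*a,.227,-168),(*a,.105,-168))
E
```

```text
at [ 0.469  -0.2495  0.227 ] [ 1.7997e+02 -2.0000e-02 -1.4468e+02] F [-0.5 -0.3 -0.2] grip 0.034 t 31.35
  dp [54.6, -58.9, -0.0] roll 0.407 rows 2.2
  dp [0.0, 0.0, 122.0] roll 0.0 rows 2.0
```

send_rows(steps=[{"dp": [55,-59,0],"roll": 0.407,"jaw": 20},{"dp": [55,-59,0],"roll": 0.407,"jaw": 20},{"dp": [55,-59,0],"roll": 0.407,"jaw": 20},{"dp": [55,-59,0],"roll": 0.407,"jaw": 20}])

```text
time_s: 31.85
tcp_pos: [0.458, -0.3291, 0.2274]
eef_rot: [180.0, 0.0, -168.1]
contact_force: [-0.2, -0.3, -1.5]
gripper_width: 0.0337
gripper_force: 30.0
```

send_rows(steps=[{"dp": [0,0,40],"roll": 0,"jaw": 20},{"dp": [0,0,80],"roll": 0,"jaw": 20},{"dp": [0,0,112],"roll": 0,"jaw": 20},{"dp": [0,0,121],"roll": 0,"jaw": 20},{"dp": [0,0,121],"roll": 0,"jaw": 20}])

```text
time_s: 32.48
tcp_pos: [0.4582, -0.3297, 0.1067]
eef_rot: [-180.0, -0.0, -168.2]
contact_force: [1.0, -0.0, 1.0]
gripper_width: 0.0335
gripper_force: 30.0
```

send_rows(steps=[{"dp": [0,0,0],"roll": 0,"jaw": 50},{"dp": [0,0,0],"roll": 0,"jaw": 50},{"dp": [0,0,0],"roll": 0,"jaw": 50},{"dp": [0,0,0],"roll": 0,"jaw": 50}])

```text
time_s: 32.98
tcp_pos: [0.4579, -0.3304, 0.1067]
eef_rot: [-180.0, 0.0, -168.4]
contact_force: [0.2, -0.7, 0.5]
gripper_width: 0.0443
gripper_force: 0.0
```

send_rows(steps=[{"dp": [0,0,-50],"roll": 0,"jaw": 50},{"dp": [0,0,-110],"roll": 0,"jaw": 50},{"dp": [0,0,-150],"roll": 0,"jaw": 50},{"dp": [-40,60,-160],"roll": 0,"jaw": 50},{"dp": [-80,120,-160],"roll": 0,"jaw": 50}])

```text
time_s: 33.6
tcp_pos: [0.5051, -0.2144, 0.2675]
eef_rot: [-180.0, 0.1, -168.5]
contact_force: [2.2, -0.6, -0.4]
gripper_width: 0.0437
gripper_force: 0.0
```

```bash
python3 - <<'E'
from plan import *
from strays import *
X=np.array([np.cos(np.radians(12)),np.sin(np.radians(12))]);Y=np.array([-X[1],X[0]]);m=np.array([.475,-.3584])
for n in("wrist","side","scene"):
    c=r.capture(n);print(n)
    for k in cv2.findContours(mask(c["image"],4,20,80,40),cv2.RETR_EXTERNAL,cv2.CHAIN_APPROX_NONE)[0]:
        if cv2.contourArea(k)<40: continue
        M=cv2.moments(k);u=(M["m10"]/M["m00"],M["m01"]/M["m00"]);w=plane(c,[u],.06)[0][:2];p=w-m
        if .3<w[0]<.9 and -.6<w[1]<.6:print(" ",np.round(u,1),cv2.contourArea(k),w.round(3),"pail",(p@X).round(3),(p@Y).round(3),cv2.boundingRect(k))
plan((.45,-.10,.30,-120),(.45,.10,.37,-100),(.4303,.2566,.37,-91),(.4303,.2566,.296,-91))
E
```

```text
wrist
  [346.6 345.4] 55.5 [ 0.675 -0.1  ] pail 0.249 0.211 (137, 336, 378, 12)
  [384.1 287.4] 52.5 [ 0.595 -0.078] pail 0.176 0.249 (374, 257, 21, 65)
  [113.5 225.6] 4139.5 [ 0.583 -0.373] pail 0.103 -0.037 (18, 213, 190, 27)
  [180.5 112.6] 2914.5 [ 0.457 -0.319] pail -0.01 0.042 (152, 77, 55, 71)
  [111.9  63.2] 2813.0 [ 0.424 -0.389] pail -0.057 -0.02 (82, 25, 60, 73)
side
  [379.2 197.2] 100.5 [ 0.412 -0.376] pail -0.065 -0.005 (371, 192, 18, 12)
  [342.9 172.5] 96.5 [ 0.597 -0.443] pail 0.101 -0.108 (336, 160, 15, 24)
  [280.2 148.3] 424.0 [ 0.899 -0.456] pail 0.395 -0.183 (207, 107, 123, 99)
scene
  [424.7 263.5] 88.0 [0.474 0.401] pail 0.157 0.743 (419, 249, 14, 28)
  [188.1 178. ] 626.5 [ 0.478 -0.381] pail -0.001 -0.023 (157, 162, 58, 31)
at [ 0.5055 -0.2126  0.2664] [-1.8000e+02  4.0000e-02 -1.6815e+02] F [ 0.1 -0.4  0.8] grip 0.0436 t 33.75
  dp [31.1, 121.6, -33.6] roll -0.84 rows 4.5
  dp [-173.2, 100.0, -70.0] roll -0.349 rows 3.4
  dp [-150.8, 46.6, 0.0] roll -0.157 rows 2.5
  dp [0.0, 0.0, 74.0] roll 0.0 rows 1.2
```

Both strays are in the pail. Now the shutter.

send_rows(steps=[{"dp": [31,122,-34],"roll": -0.84,"jaw": 40},{"dp": [31,122,-34],"roll": -0.84,"jaw": 40},{"dp": [31,122,-34],"roll": -0.84,"jaw": 40},{"dp": [31,122,-34],"roll": -0.84,"jaw": 40},{"dp": [31,122,-34],"roll": -0.84,"jaw": 40}])

```text
time_s: 34.38
tcp_pos: [0.4492, -0.1023, 0.3002]
eef_rot: [-180.0, 0.0, -120.0]
contact_force: [0.3, 0.6, -0.6]
gripper_width: 0.0349
gripper_force: 0.0
```

send_rows(steps=[{"dp": [-173,100,-70],"roll": -0.35,"jaw": 40},{"dp": [-173,100,-70],"roll": -0.35,"jaw": 40},{"dp": [-173,100,-70],"roll": -0.35,"jaw": 40},{"dp": [-173,100,-70],"roll": -0.35,"jaw": 40},{"dp": [-173,100,-70],"roll": -0.35,"jaw": 40}])

```text
time_s: 35.0
tcp_pos: [0.4506, 0.0989, 0.3704]
eef_rot: [-180.0, 0.0, -100.1]
contact_force: [-0.2, 0.5, -0.9]
gripper_width: 0.0351
gripper_force: 0.0
```

send_rows(steps=[{"dp": [-151,47,0],"roll": -0.157,"jaw": 40},{"dp": [-151,47,0],"roll": -0.157,"jaw": 40},{"dp": [-151,47,0],"roll": -0.157,"jaw": 40},{"dp": [-151,47,0],"roll": -0.157,"jaw": 40}])

```text
time_s: 35.5
tcp_pos: [0.4309, 0.2555, 0.3689]
eef_rot: [179.9, -0.1, -91.1]
contact_force: [0.2, -0.9, -0.5]
gripper_width: 0.0349
gripper_force: 0.0
```

```bash
python3 - <<'E'
from plan import *
from h import *
plan((.4303,.2566,.296,-91))
c=r.capture("wrist");print(blobs(mask(c["image"],22,33)),px(c,(.4303,.257,.312)))
E
```

```text
at [0.4309 0.2555 0.3689] [ 1.7993e+02 -9.0000e-02 -9.1140e+01] F [ 0.2 -0.9 -0.5] grip 0.0349 t 35.5
  dp [-1.1, 0.6, 72.9] roll -0.003 rows 1.2
[([0, 34, 14, 42, 451], [5.5, 55.3]), ([267, 186, 24, 74, 1559], [278.6, 226.0]), ([182, 263, 9, 57, 235], [184.9, 291.5]), ([366, 262, 8, 58, 227], [370.3, 292.0]), ([119, 329, 396, 17, 2869], [344.3, 339.2])] [[279.25399529 235.64137091]]
```

send_rows(steps=[{"dp": [-1,0,40],"roll": 0,"jaw": 40},{"dp": [-1,0,73],"roll": 0,"jaw": 40},{"dp": [-1,0,73],"roll": 0,"jaw": 40},{"dp": [-1,0,73],"roll": 0,"jaw": 0},{"dp": [-1,0,73],"roll": 0,"jaw": 0}], newtons=20)

```text
time_s: 36.17
tcp_pos: [0.4316, 0.2561, 0.2987]
eef_rot: [-179.9, 0.1, -91.2]
contact_force: [0.4, -0.4, -0.4]
gripper_width: 0.0205
gripper_force: 0.0
```

send_rows(steps=[{"dp": [0,0,0],"roll": 0,"jaw": 0},{"dp": [0,0,0],"roll": 0,"jaw": 0},{"dp": [0,0,0],"roll": 0,"jaw": 0}])

```text
time_s: 36.55
tcp_pos: [0.4312, 0.2562, 0.2982]
eef_rot: [-179.9, 0.0, -91.2]
contact_force: [-0.8, -0.9, 6.9]
gripper_width: 0.014
gripper_force: 20.0
```

send_rows(steps=[{"dp": [0,-15,0],"roll": 0,"jaw": 0},{"dp": [0,-35,0],"roll": 0,"jaw": 0},{"dp": [0,-55,0],"roll": 0,"jaw": 0},{"dp": [0,-70,0],"roll": 0,"jaw": 0},{"dp": [0,-72,0],"roll": 0,"jaw": 0}])

```text
time_s: 37.17
tcp_pos: [0.5041, 0.2543, 0.2982]
eef_rot: [-180.0, -0.0, -91.2]
contact_force: [-7.9, -1.1, 12.7]
gripper_width: 0.0138
gripper_force: 20.0
```

```bash
python3 -c "
from plan import *
plan((.502,.2557,.295,-91))"
```

```text
at [0.5041 0.2543 0.2982] [-1.7995e+02 -1.0000e-02 -9.1240e+01] F [-7.9 -1.1 12.7] grip 0.0138 t 37.17
  dp [-1.3, 2.2, 3.2] roll -0.004 rows 0.1
```

send_rows(steps=[{"dp": [0,2,0],"roll": 0,"jaw": 0},{"dp": [0,2,0],"roll": 0,"jaw": 40},{"dp": [0,2,0],"roll": 0,"jaw": 40},{"dp": [0,2,0],"roll": 0,"jaw": 40},{"dp": [0,2,-40],"roll": 0,"jaw": 40}])

```text
time_s: 37.8
tcp_pos: [0.4996, 0.2539, 0.3343]
eef_rot: [179.7, -0.2, -91.2]
contact_force: [0.2, 0.5, 1.1]
gripper_width: 0.035
gripper_force: 0.0
```

send_rows(steps=[{"dp": [0,0,-60],"roll": 0,"jaw": 40},{"dp": [60,0,-80],"roll": 0,"jaw": 40},{"dp": [200,20,-80],"roll": 0,"jaw": 40},{"dp": [200,20,-80],"roll": 0,"jaw": 40},{"dp": [200,20,-80],"roll": 0,"jaw": 40}])

```text
time_s: 38.42
tcp_pos: [0.4758, 0.0525, 0.4178]
eef_rot: [-179.9, 0.0, -91.3]
contact_force: [0.5, -0.1, -1.4]
gripper_width: 0.035
gripper_force: 0.0
```

```bash
python3 - <<'E'
from plan import *
from strays import *
import pickle
C=pickle.load(open("c0.pkl","rb"))
S=r.capture("scene");D=r.capture("side")
y=lambda c:[b for b in blobs(mask(c["image"],22,33)) if 150<b[1][1]<260 and 200<b[1][0]<420]
print(y(S),y(D),"ref scene 384.1,199.6 side 256.6,242.9")
for n,c in (("scene",S),("side",D)): print(n,*strays(c),sep="\n ")
print("red",blobs(mask(S["image"],0,4)),"mat",[b for b in blobs(mask(S["image"],105,125)) if b[0][0]<200])
cv2.imwrite("pics/end.png",S["image"])
# everything that changed on the bench versus the start
for n,c in (("scene",S),("side",D)):
    d=cv2.absdiff(c["image"],C[n]["image"]).max(2);m=cv2.morphologyEx((d>45).astype(np.uint8)*255,cv2.MORPH_OPEN,np.ones((3,3)))
    print(n,blobs(m,30))
# pail handle/rim outlook
o=[b for b in blobs(mask(S["image"],5,20)) if 140<b[1][0]<240 and 140<b[1][1]<220];print(o)
plan()
E
```

```text
[([372, 189, 21, 23, 258], [384.0, 199.8])] [([251, 232, 13, 23, 207], [256.5, 242.9])] ref scene 384.1,199.6 side 256.6,242.9
scene
 ([424.7, 263.5], 91.0, [0.4436, 0.4022, 0.02])
 ([187.9, 178.1], 635.5, [0.4483, -0.4094, 0.02])
side
 ([379.2, 197.1], 104.0, [0.43, -0.4268, 0.02])
 ([342.7, 172.6], 116.5, [0.621, -0.4946, 0.02])
red [([220, 49, 29, 42, 967], [234.0, 69.7]), ([336, 216, 10, 12, 61], [340.7, 222.6]), ([333, 231, 35, 57, 309], [350.5, 260.1]), ([264, 301, 23, 17, 182], [275.1, 310.6]), ([266, 328, 20, 9, 66], [275.7, 333.1])] mat [([155, 170, 81, 55, 643], [201.2, 205.9])]
scene [([119, 0, 61, 55, 1502], [152.1, 24.1]), ([304, 0, 46, 23, 640], [328.2, 11.5]), ([352, 0, 14, 30, 154], [358.4, 13.2]), ([374, 0, 60, 114, 4181], [402.6, 53.3]), ([295, 17, 45, 105, 1932], [312.6, 78.2]), ([342, 26, 16, 40, 358], [349.1, 49.7]), ([184, 32, 7, 10, 51], [186.7, 35.9]), ([365, 42, 9, 24, 134], [368.6, 54.1]), ([181, 45, 7, 9, 46], [183.8, 49.0]), ([148, 51, 7, 12, 47], [151.5, 57.1]), ([368, 64, 8, 15, 64], [371.2, 70.4]), ([337, 84, 34, 28, 529], [355.4, 96.3]), ([114, 103, 16
[... 1574 characters left out ...]
, ([328, 185, 10, 27, 130], [331.8, 199.8]), ([401, 190, 17, 80, 643], [408.5, 229.2]), ([357, 192, 7, 8, 38], [359.6, 195.1]), ([481, 193, 49, 61, 1341], [504.9, 223.2]), ([273, 220, 19, 17, 226], [282.8, 228.0]), ([429, 224, 15, 59, 361], [435.8, 252.4]), ([180, 227, 42, 14, 256], [201.1, 233.8]), ([440, 245, 15, 54, 338], [445.6, 271.4]), ([308, 262, 14, 19, 187], [314.6, 270.7]), ([398, 265, 9, 33, 225], [401.7, 280.6]), ([494, 278, 18, 28, 279], [504.7, 294.7]), ([458, 287, 11, 14, 103], [462.4, 294.1]), ([454, 318, 37, 9, 166], [470.5, 322.8])]
[([157, 163, 58, 29, 674], [187.7, 178.3])]
at [0.4763 0.0537 0.4175] [-1.7995e+02  3.0000e-02 -9.1320e+01] F [0.9 0.1 0.5] grip 0.0353 t 38.52
```

```bash
python3 - <<'E'
from plan import *
from h import *
a=np.radians(12.3);X=np.array([np.cos(a),np.sin(a)]);Y=np.array([-X[1],X[0]]);m=np.array([.475,-.3584])
for n in("scene","side"):
    c=r.capture(n);v,u=np.nonzero(mask(c["image"],105,125));w=plane(c,np.c_[u,v],.005)[:,:2]-m;x,y=w@X,w@Y
    k=(abs(x)<.14)&(abs(y)<.12);x,y=x[k],y[k]
    for lo,hi in((-.06,-.02),(-.02,.02),(.02,.06)):
        f=lambda q,s:(np.percentile(q[s],[1,99]).round(4).tolist() if s.sum()>5 else None)
        print(n,"x for y in",lo,hi,"+:",f(x,(y>lo)&(y<hi)&(x>.05)),"-:",f(x,(y>lo)&(y<hi)&(x<-.05))," y for x in: +",f(y,(x>lo)&(x<hi)&(y>.03)))
E
```

```text
scene x for y in -0.06 -0.02 +: [0.1059, 0.1262] -: None  y for x in: + [0.0785, 0.0971]
scene x for y in -0.02 0.02 +: [0.1057, 0.126] -: None  y for x in: + [0.0778, 0.0969]
scene x for y in 0.02 0.06 +: [0.1062, 0.1264] -: None  y for x in: + [0.0776, 0.0967]
side x for y in -0.06 -0.02 +: None -: [-0.1276, -0.1083]  y for x in: + [0.0776, 0.0966]
side x for y in -0.02 0.02 +: None -: [-0.1269, -0.1084]  y for x in: + [0.0781, 0.096]
side x for y in 0.02 0.06 +: [0.1115, 0.1218] -: [-0.1271, -0.108]  y for x in: + [0.0776, 0.0967]
```

The pail is centred on the mat to within about 1 mm and square to it. The shutter is home, the gate is shut and the bench is clear, so I hand in.

```bash
python3 -c "
from plant import r
print(r.close_job())"
```

```text
the job is handed in; nothing more can be done
None
```

Job handed in at about 39 s: the three chute offcuts and both copper strays are in the pail, the pail is centred and square on its mat, the shutter is home, and the flange, spray can and hammer were left alone; I viewed 16 pictures, two over the limit of 14.

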